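# Set primed panels on the drying easel and clip them

## Robot

A 6-joint arm with a two-finger parallel gripper is mounted at the origin on the work surface. World frame = base frame: x ahead of the robot, y to its left, z up, the work surface at z = 0. Lengths are in mm, angles in rad, forces in N, time in s.
With the tool pointing down it reaches from about 350 to 875 mm from the base axis. Payload 4.2 kg.
Tool frame: the origin (TCP) lies at the very end of the fingers, on their centre line; the grasp point (between the pads) lies arm.grip_depth behind it (arm.grip_depth is the distance from the TCP to the grasp point, in mm); z points along the fingers, y is the direction in which the jaws open and shut (so a half turn about z gives the same grasp; the last joint's range is limited). The gripper opens to 85 mm and grips with 20 to 120 N. Pads are 22 mm wide; open, the fingers measure 114 mm over their backs; the gripper's body (76 mm by 85 mm) begins 54 mm behind the grasp point. The pads swing forward as they close: fully open they stand 13 mm farther back than shut.
Start: joints at [0.259, 0.385, 0.008, 0, -1.194, -0.259], TCP at [624.979, 0.025, 231.312] pointing down, gripper open.
Joint ranges: [-3.14, 3.14], [-1.21, 2.06], [-1.07, 1.41], [-3.16, 2.05], [-2.99, -0.16], [-3.1, 3.1]. Speed limits (rad/s): [2.79, 2.79, 3.14, 3.14, 3.14, 3.14].

## Interface

Orientations are given as a unit quaternion [x, y, z, w].
In Python, from bench import arm, optics, workorder gives the robot as it stands. The module is installed in compiled form; this text tells all that it offers.
- The arm moves only by the tool play_rows, never from a script. Its arguments are lists of equal length, an entry for each row: "travel": the shift along the tool's x, y, z in m, a list of three; "rotation": the turn, a rotation vector about the tool's x, y, z in rad, a list of three; "grip": the opening, from 0 (shut) to 1 (fully open). In form: {"travel": [[x, y, z], ...], "rotation": [[rx, ry, rz], ...], "grip": [grip, ...]}. A call has 1 to 12 rows; each row shifts and turns the commanded pose from where the row before left it, along the tool's axes as they then stand; what a row does not reach is not made up. A row lasts 1/12 s, in which the tool goes at most 41.7 mm and 7.16 degrees, less where a joint would pass 70% of its speed; a pose out of reach is approached as far as the arm can. A call is refused whole if a number of a shift passes 0.0417 or a number of a turn 0.125, either way. A call with a gripper value outside its range is refused whole. The fingers move at their own pace and stop on an object; the grip force is fixed at half the most. Time passes only in rows, so rows that do not move let the fingers close. It gives the time, the measured TCP pose, the force and the opening at its end, in the units of the state.
- arm.read_state(): the state, without advancing time (a new reading comes with each control period).
- optics.get_image(name): name is "scene" or "side" or "wrist"; returns a dict with "image" (480x640x3 uint8, blue, green, red), "depth" (480x640 float32, mm along the optical axis (not along the pixel's ray), 0 where there is no reading), "camera_matrix" (3x3 intrinsics, pixels), "R" (3x3) and "t" (3): a world point X has camera coordinates R X + t; the wrist camera has in their place "hand_eye" (4x4, takes a point from camera to tool coordinates, whose origin is the TCP and whose axes are the flange's). Camera axes: x right, y down, z forward; pixel columns grow to the right and rows downward; lengths in mm; the calibration is good to about 2 mm. A picture is of the moment at which its call begins: read the wrist's pose just before it.
- workorder.job_done(): hands the job in, once; it reports no verdict.
The state is a dict: "clock": time; "joints": joint angles; "joint_vel": joint speeds; "joint_efforts": joint torques, N m; "position": TCP position; "ee_rot": TCP orientation; "contact_force": force on the tool from outside, world axes, zero at the start; "wrist_torque": the same for the moment, N m; "gripper_width": finger opening in mm.
Only numpy, scipy, OpenCV 4.12 (cv2) and the standard library are available. Lean on these libraries where they do the work, as an engineer would, in place of code of your own. Each camera call takes 0.05 s, during which the arm holds its last target. There are 200 camera calls.

## Task

Get the primed panels drying: first clear the wooden offcuts from the easel's ledge into the grey scrap bin, then lean every panel from the storage rack on the easel, one to a bay, foot on the ledge and flush against the bay's two metal uprights, and clip each one to an upright with a spring clamp from the clamp bar over the top edge of both. When all are clipped, push the lamp switch lever fully over to its other side. Do not let a panel fall over, leave spare clamps on the bar, put back any offcut knocked out of the bin, and leave the small tin, the tape roll and the glue bottle undisturbed.

Things in the scene. Friction and masses are not known exactly. Their poses are not given: they have to be found in the camera images.
- easel: Plywood drying easel, fixed; place and yaw vary. Base 175 x 420 mm; its top is the ledge, 20 mm above the bench, x from -85 to +90 mm. Origin on the bench below the middle bay. x points away from the robot, to the lamp; y along the ledge; z up. Three bays, 130 mm apart along y, each with two flat uprights that lean 0.30 rad from vertical, tops towards -x (the robot).
- bay2 (a point): Middle bay: centre of the line where the front (+x) faces of the uprights meet the ledge top; axes as the easel. Each bay's two aluminium uprights are 20 mm wide, 6 mm thick, 126 mm long up the slope, centred at y = -36 and +36 mm from here: a 52 mm gap between. A panel goes on their +x side. A cross rail behind them, 18 mm deep, reaches 60 mm up the slope.
- rack: Wooden storage rack for panels, fixed; place and yaw vary, on the left or right of the bench. Base 124 (x) x 165 (y) x 12 mm; origin under its centre. Three slots at y = -56, 0, +56 mm, each 14 mm wide, between rails 52 mm high; a panel stands upright in a slot on the 12 mm base, thickness along y.
- bar: Clamp bar: an upright plywood strip, 16 mm thick (x), 180 mm long (y), its top edge 70 mm above the bench, on a low foot; fixed; origin under its centre on the bench; place and yaw vary, on the side opposite the rack. Spring clamps are clipped astride its top edge.
- bin: Grey plastic open scrap bin 120 (x) x 140 (y) x 65 mm high, walls 4 mm; origin under its centre on the bench.
- switch (a joint): Lamp switch lever, 60 mm long: 0 = off, as it starts (near 0), leaning to the -x side of its base; 1.0 rad = on, fully over to the +x side. It stays where it is left and has no spring.
- switch_base: Housing of the lamp switch, fixed on the bench; origin under its centre on the bench. Its x axis is the direction in which the lever is pushed to switch on (roughly across the bench, from left to right); the lever's hinge is horizontal along its y.
- switch_tip (a point): The free end of the lamp switch lever.
- panel1: Plywood panel, grey primer on all but the top 40 mm, 104 mm wide (its x), 10 mm thick (its y), 130 mm high (its z), 110 g; origin midway across its width and thickness, 45 mm above its lower edge (20 mm below its centre); stands upright in a slot of the rack at the start. Front and back are alike. May be absent (two or three are present).
- panel2: Plywood panel, grey primer on all but the top 40 mm, 104 mm wide (its x), 10 mm thick (its y), 130 mm high (its z), 110 g; origin midway across its width and thickness, 45 mm above its lower edge (20 mm below its centre); stands upright in a slot of the rack at the start. Front and back are alike. May be absent (two or three are present).
- panel3: Plywood panel, grey primer on all but the top 40 mm, 104 mm wide (its x), 10 mm thick (its y), 130 mm high (its z), 110 g; origin midway across its width and thickness, 45 mm above its lower edge (20 mm below its centre); stands upright in a slot of the rack at the start. Front and back are alike. May be absent (two or three are present).
- clamp1: Spring clamp of steel, 70 g: two arms hinged on a pin, 20 mm wide (22 at the pin). Origin on the pin, which is 10 mm above the bar's top edge at the start. z up the handles, x across the arms (squeeze direction), y along the pin. Jaws reach 40 mm below the pin; rubber pads 26 to 40 mm below it. The frame is that of one arm, which turns by half the opening when squeezed.
- clamp1_arm (a joint): Opening of clamp1: 0 = pads parallel, 16 mm apart (on the bar, or on panel plus upright), 0.5 rad fully open, -0.2 shut; the spring presses the pads with about 6 N. Handles reach 55 mm above the pin, 54 mm wide outside at the top when at 0. Squeezing them 25 to 50 mm above the pin takes about 10 N and ends at a stop: handles parallel, 26 mm wide, pads about 30 mm apart.
- clamp2: Spring clamp of steel, 70 g: two arms hinged on a pin, 20 mm wide (22 at the pin). Origin on the pin, which is 10 mm above the bar's top edge at the start. z up the handles, x across the arms (squeeze direction), y along the pin. Jaws reach 40 mm below the pin; rubber pads 26 to 40 mm below it. The frame is that of one arm, which turns by half the opening when squeezed.
- clamp2_arm (a joint): Opening of clamp2: 0 = pads parallel, 16 mm apart (on the bar, or on panel plus upright), 0.5 rad fully open, -0.2 shut; the spring presses the pads with about 6 N. Handles reach 55 mm above the pin, 54 mm wide outside at the top when at 0. Squeezing them 25 to 50 mm above the pin takes about 10 N and ends at a stop: handles parallel, 26 mm wide, pads about 30 mm apart.
- clamp3: Spring clamp of steel, 70 g: two arms hinged on a pin, 20 mm wide (22 at the pin). Origin on the pin, which is 10 mm above the bar's top edge at the start. z up the handles, x across the arms (squeeze direction), y along the pin. Jaws reach 40 mm below the pin; rubber pads 26 to 40 mm below it. The frame is that of one arm, which turns by half the opening when squeezed.
- clamp3_arm (a joint): Opening of clamp3: 0 = pads parallel, 16 mm apart (on the bar, or on panel plus upright), 0.5 rad fully open, -0.2 shut; the spring presses the pads with about 6 N. Handles reach 55 mm above the pin, 54 mm wide outside at the top when at 0. Squeezing them 25 to 50 mm above the pin takes about 10 N and ends at a stop: handles parallel, 26 mm wide, pads about 30 mm apart.
- offcut1: Wood offcut 30 (x) x 45 (y) x 28 (z) mm, 50 g, origin at its centre; at the start flat on the easel ledge. May be absent (two or three are present).
- offcut2: Wood offcut 30 (x) x 45 (y) x 28 (z) mm, 50 g, origin at its centre; at the start flat on the easel ledge. May be absent (two or three are present).
- offcut3: Wood offcut 30 (x) x 45 (y) x 28 (z) mm, 50 g, origin at its centre; at the start flat on the easel ledge. May be absent (two or three are present).
- tin_b: Small tin, 56 mm across, 70 mm high, origin under its centre; a bystander, leave it alone.
- tape: Roll of tape lying flat, 84 mm across, 24 mm high, origin under its centre; a bystander, leave it alone.
- glue: Glue bottle, 44 mm across, 110 mm high, origin under its centre; a bystander, leave it alone.

How it is judged (in metres and radians):
On the way, in this order (a step that is already met when the one before it is completed fails the run):
1. all offcuts are in the scrap bin (x of offcut1 in the frame of bin between -0.06 and 0.06 m and y of offcut1 in the frame of bin between -0.07 and 0.07 m and z of offcut1 in the frame of bin between 0 and 0.06 m and linear speed of each of offcut1, offcut2, offcut3 below 0.02 m/s and x of offcut2 in the frame of bin between -0.06 and 0.06 m and y of offcut2 in the frame of bin between -0.07 and 0.07 m and z of offcut2 in the frame of bin between 0 and 0.06 m and x of offcut3 in the frame of bin between -0.06 and 0.06 m and y of offcut3 in the frame of bin between -0.07 and 0.07 m and z of offcut3 in the frame of bin between 0 and 0.06 m), for 0.2 s.
2. every panel leans on the easel and is clipped to an upright (x of panel1 in the frame of easel between -0.0225 and 0.0055 m and y of panel1 in the frame of easel between -0.18 and 0.18 m and z of panel1 in the frame of easel between 0.056 and 0.073 m and angle between panel1's own z axis and vertical between 0.18 and 0.42 rad and angle between the x axis of each of panel1, panel2, panel3 and the y axis of easel, either way round below 0.17 rad and linear speed of each of panel1, panel2, panel3 below 0.02 m/s and ((contact force between clamp1 and panel1 above 1.5 N and contact force between clamp1 and easel above 1.5 N) or (contact force between clamp2 and panel1 above 1.5 N and contact force between clamp2 and easel above 1.5 N) or (contact force between clamp3 and panel1 above 1.5 N and contact force between clamp3 and easel above 1.5 N)) and x of panel2 in the frame of easel between -0.0225 and 0.0055 m and y of panel2 in the frame of easel between -0.18 and 0.18 m and z of panel2 in the frame of easel between 0.056 and 0.073 m and angle between panel2's own z axis and vertical between 0.18 and 0.42 rad and ((contact force between clamp1 and panel2 above 1.5 N and contact force between clamp1 and easel above 1.5 N) or (contact force between clamp2 and panel2 above 1.5 N and contact force between clamp2 and easel above 1.5 N) or (contact force between clamp3 and panel2 above 1.5 N and contact force between clamp3 and easel above 1.5 N)) and x of panel3 in the frame of easel between -0.0225 and 0.0055 m and y of panel3 in the frame of easel between -0.18 and 0.18 m and z of panel3 in the frame of easel between 0.056 and 0.073 m and angle between panel3's own z axis and vertical between 0.18 and 0.42 rad and ((contact force between clamp1 and panel3 above 1.5 N and contact force between clamp1 and easel above 1.5 N) or (contact force between clamp2 and panel3 above 1.5 N and contact force between clamp2 and easel above 1.5 N) or (contact force between clamp3 and panel3 above 1.5 N and contact force between clamp3 and easel above 1.5 N))), for 0.2 s.
3. the lamp switch is on (value of joint switch above 0.8 rad), for 0.2 s.
At the end, for the whole second after the job is handed in: Offcuts in the bin; every panel on the ledge, leaning 0.18 to 0.42 rad flush (14 mm) and square (0.17 rad) to the uprights, at rest, pinched to an upright by a clamp pressing on both with over 1.5 N; spare clamps on the bar; lever past 0.8 rad (all of step 1 and all of step 2 and (contact force between clamp1 and easel above 1.5 N or (x of clamp1 in the frame of bar between -0.012 and 0.012 m and y of clamp1 in the frame of bar between -0.1 and 0.1 m and z of clamp1 in the frame of bar between 0.065 and 0.1 m and angle between clamp1's own z axis and vertical below 0.4 rad)) and (contact force between clamp2 and easel above 1.5 N or (x of clamp2 in the frame of bar between -0.012 and 0.012 m and y of clamp2 in the frame of bar between -0.1 and 0.1 m and z of clamp2 in the frame of bar between 0.065 and 0.1 m and angle between clamp2's own z axis and vertical below 0.4 rad)) and (contact force between clamp3 and easel above 1.5 N or (x of clamp3 in the frame of bar between -0.012 and 0.012 m and y of clamp3 in the frame of bar between -0.1 and 0.1 m and z of clamp3 in the frame of bar between 0.065 and 0.1 m and angle between clamp3's own z axis and vertical below 0.4 rad)) and value of joint switch above 0.8 rad); the robot touches nothing.
It fails at once if a panel fell over (angle between any of panel1, panel2, panel3's own z axis and vertical above 1 rad).
It fails at once if the tin, the tape or the bottle was pushed away or knocked over (distance of any of tin_b, tape, glue from where it was at the start of the episode above 0.04 m or angle between any of tin_b, tape, glue's own z axis and vertical above 0.5 rad).
Of offcut1, offcut2, offcut3 only 2 to 3 are there at a start; the rules pass over those that are not, and their reading is None.
Of panel1, panel2, panel3 only 2 to 3 are there at a start; the rules pass over those that are not, and their reading is None.
At some moment in a run one of offcut1, offcut2, offcut3 may be knocked a few centimetres aside while the robot is not near it.
It also fails if it takes over 210 s, if anything falls off the work surface, if the arm or the gripper's body presses on something with over 40 N, if the wrist force passes 120 N, or if a joint passes its speed limit or range.

## Working session

There is one attempt and no reset: what is moved stays moved. The work goes in short steps, Python scripts to look and compute and a tool call to move; the robot and the scene stay as the last step left them, time stands still between calls to the robot, and variables do not carry over. Pictures are saved under pics/ and viewed, about 12 in all and at most 16, crops included, and the job is handed in when it is done.

Besides the shell and the picture viewer there is one more tool, called after "Call:" in YAML: its name, and indented under it one key for each argument. play_rows: Moves the arm, as the interface text tells. Its arguments: {"type":"object","properties":{"travel":{"type":"array","items":{"type":"array","items":{"type":"number"}}},"rotation":{"type":"array","items":{"type":"array","items":{"type":"number"}}},"grip":{"type":"array","items":{"type":"number"}}},"required":["travel","rotation","grip"]}

```bash
mkdir -p pics
cat > h.py <<'E'
import numpy as np, cv2
from scipy.spatial.transform import Rotation as Ro
from bench import arm, optics, workorder
def shot(n,f=None):
    s=arm.read_state(); d=optics.get_image(n)
    if n=='wrist':
        T=np.eye(4);T[:3,:3]=Ro.from_quat(s['ee_rot']).as_matrix();T[:3,3]=s['position']
        C=T@np.array(d['hand_eye'])
    else:
        C=np.eye(4);C[:3,:3]=np.array(d['R']).T;C[:3,3]=-C[:3,:3]@np.array(d['t'])
    d['C']=C
    if f: cv2.imwrite('pics/'+f,d['image']); np.savez('pics/'+f+'.npz',depth=d['depth'],K=d['camera_matrix'],C=C,image=d['image'])
    return d
def cloud(d):
    z=d['depth'].astype(float);K=np.array(d['K'] if 'K' in d else d['camera_matrix']);v,u=np.indices(z.shape)
    P=np.stack([(u-K[0,2])/K[0,0]*z,(v-K[1,2])/K[1,1]*z,z],-1);P[z==0]=np.nan
    return P@d['C'][:3,:3].T+d['C'][:3,3]
def st():
    s=arm.read_state();print({k:np.round(s[k],3).tolist() for k in s}); return s
E
python3 - <<'E'
from h import *
s=st();print(arm.grip_depth)
for n in ['scene','side','wrist']:
    d=shot(n,n+'0.png');print(n,np.round(d['C'],2).tolist(),np.array(d['camera_matrix']).round(1).tolist())
a=cv2.imread('pics/scene0.png')
E
```

```text
{'clock': 0.0, 'joints': [0.259, 0.386, 0.007, -0.0, -1.194, -0.259], 'joint_vel': [0.002, -0.001, 0.0, -0.001, -0.001, -0.001], 'joint_efforts': [-0.001, -39.229, 18.84, 4.186, -0.005, 0.0], 'position': [624.385, 0.003, 230.197], 'ee_rot': [-0.707, 0.707, 0.001, -0.001], 'contact_force': [0.119, -0.113, 0.842], 'wrist_torque': [-0.018, -0.037, 0.009], 'gripper_width': 85.237}
18.700000000000003
scene [[0.62, 0.48, -0.62, 1199.03], [0.79, -0.38, 0.49, -491.15], [-0.0, -0.79, -0.61, 659.85], [0.0, 0.0, 0.0, 1.0]] [[440.9, 0.0, 320.5], [0.0, 440.9, 232.5], [0.0, 0.0, 1.0]]
side [[-0.91, -0.28, 0.3, 201.56], [-0.41, 0.62, -0.67, 802.9], [-0.0, -0.73, -0.68, 895.36], [0.0, 0.0, 0.0, 1.0]] [[588.3, 0.0, 316.4], [0.0, 588.3, 234.6], [0.0, 0.0, 1.0]]
wrist [[-1.0, 0.0, -0.0, 624.45], [0.0, 0.95, 0.31, -79.62], [0.0, 0.31, -0.95, 373.94], [0.0, 0.0, 0.0, 1.0]] [[419.6, 0.0, 320.2], [0.0, 419.6, 239.4], [0.0, 0.0, 1.0]]
```

View pics/scene0.png

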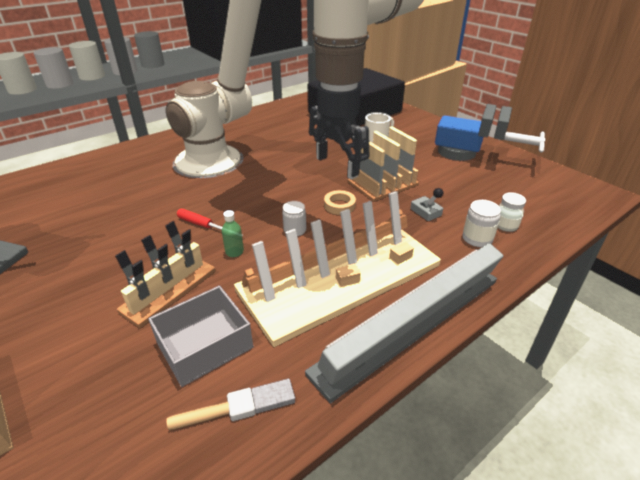

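View pics/side0.png

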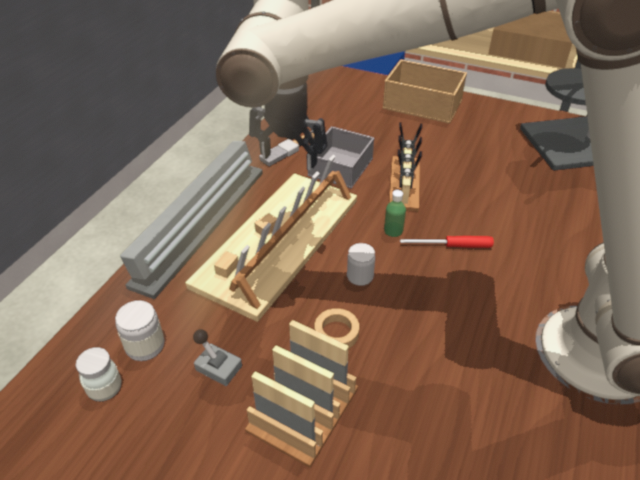

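Run:
```python
from h import *
# orthophoto: x 300..900 up, y 450..-350 ; 1 mm/px
H=np.full((600,800),-1e9);I=np.zeros((600,800,3),np.uint8)
for f in ['scene0','side0']:
    z=np.load(f'pics/{f}.png.npz');d={k:z[k] for k in z};P=cloud(d).reshape(-1,3);c=d['image'].reshape(-1,3)
    ok=np.isfinite(P[:,0])&(P[:,2]<190)&(P[:,2]>-15);P=P[ok];c=c[ok]
    if f[:2]=='sc': print('table z',np.median(P[np.abs(P[:,2])<12,2]))
    o=np.argsort(P[:,2]);P=P[o];c=c[o]
    r=np.round(880-P[:,0]).astype(int);q=np.round(430-P[:,1]).astype(int)
    for dr in (0,1):
      for dq in (0,1):
        rr=r+dr;qq=q+dq;k=(rr>=0)&(rr<600)&(qq>=0)&(qq<800)
        rr,qq,zz,cc=rr[k],qq[k],P[k,2],c[k]
        m=zz>H[rr,qq]; H[rr[m],qq[m]]=zz[m]; I[rr[m],qq[m]]=cc[m]
np.save('pics/H.npy',H)
for k in range(0,600,100): cv2.line(I,(0,k),(799,k),(255,255,0),1);cv2.putText(I,str(880-k),(0,k+12),0,.4,(0,255,255),1)
for k in range(30,800,100): cv2.line(I,(k,0),(k,599),(255,255,0),1);cv2.putText(I,str(430-k),(k,10),0,.4,(0,255,255),1)
cv2.imwrite('pics/ortho.png',I)
```

```text
table z -1.400346478395818
```

View pics/ortho.png

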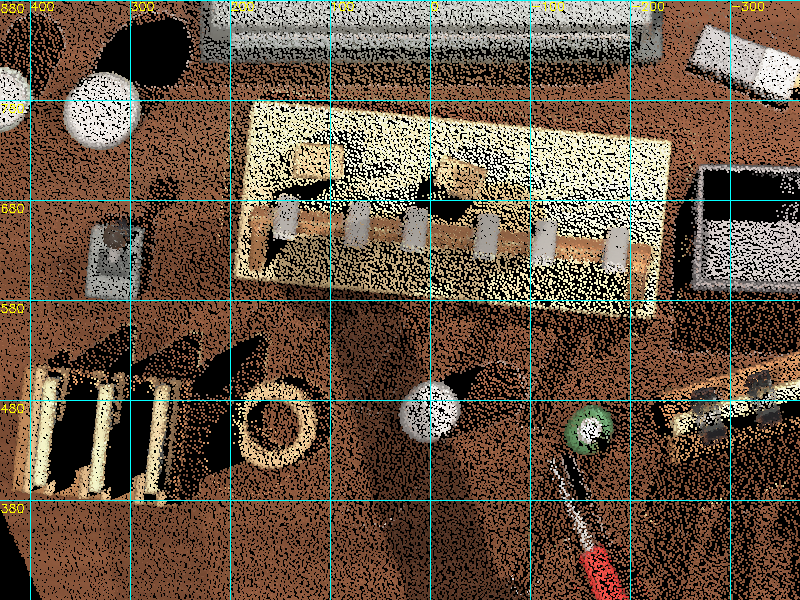

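Run:
```python
from h import *
Ps=[];
for f in ['scene0','side0']:
    z=np.load(f'pics/{f}.png.npz');d={k:z[k] for k in z};P=cloud(d).reshape(-1,3);Ps.append((f,P[np.isfinite(P[:,0])]))
def fit(n,x0,x1,y0,y1,z0,z1,pct=None):
    for f,P in Ps:
        k=(P[:,0]>x0)&(P[:,0]<x1)&(P[:,1]>y0)&(P[:,1]<y1)&(P[:,2]>z0)&(P[:,2]<z1);Q=P[k]
        if len(Q)<8: print(n,f,len(Q));continue
        (c,s,a)=cv2.minAreaRect(Q[:,:2].astype(np.float32))
        print(n,f,len(Q),'c',np.round(c,1),'size',np.round(s,1),'a',round(a,1),'z %.1f'%np.median(Q[:,2]))
for i,y in enumerate((380,330,272)): fit(f'panel{i}',380,520,y-22,y+22,125,155)
fit('rackbase',360,530,240,425,8,18)
fit('bin',560,740,-430,-240,55,75)
fit('bartop',400,560,-470,-230,64,74)
fit('handles',400,560,-470,-230,100,140)
fit('off1',690,750,80,145,40,56)
fit('off2',680,730,-65,5,40,56)
fit('easel',540,800,-250,220,14,26)
fit('uptips',600,700,-220,180,131,150)
fit('swbase',570,680,280,360,8,40)
fit('swtip',570,720,270,370,45,100)
fit('tin',430,520,-35,35,60,80)
fit('glue',400,500,-200,-110,90,120)
fit('lamp',780,1000,-300,250,20,300)
# handle clusters
P=np.vstack([p for _,p in Ps]);k=(P[:,0]>400)&(P[:,0]<580)&(P[:,1]<-220)&(P[:,1]>-470)&(P[:,2]>100)&(P[:,2]<140)
Q=P[k];m=np.full((200,260),0,np.uint8);m[(Q[:,0]-400).astype(int),(Q[:,1]+470).astype(int)]=255
m=cv2.morphologyEx(m,cv2.MORPH_CLOSE,np.ones((5,5)));n,l,s,c=cv2.connectedComponentsWithStats(m)
for i in range(1,n):
    if s[i,4]>15: print('h',s[i,4],np.round(c[i][::-1]+[400,-470],1))
```

```text
panel0 scene0 203 c [448.7 384.3] size [ 15.  108.2] a 85.5 z 135.1
panel0 side0 777 c [447.4 386.3] size [ 12.4 104.2] a 83.6 z 140.2
panel1 scene0 201 c [443.2 328.4] size [ 14.5 107.1] a 85.4 z 135.6
panel1 side0 729 c [441.2 330.7] size [ 13.2 104. ] a 84.3 z 139.9
panel2 scene0 122 c [464.2 270. ] size [13.2 66.4] a 83.2 z 136.4
panel2 side0 682 c [439.9 274.4] size [ 14.4 104.9] a 84.3 z 139.7
rackbase scene0 349 c [480.8 298.2] size [199.9  98.7] a 48.0 z 11.2
rackbase side0 1117 c [442.9 331.5] size [165.8 123.8] a 83.9 z 11.7
bin scene0 1063 c [ 653.5 -336.3] size [140.6 123.2] a 87.9 z 62.0
bin side0 425 c [ 649.3 -336.1] size [151.1 121.2] a 89.0 z 61.7
bartop scene0 568 c [ 480.9 -331.9] size [ 36.6 180. ] a 16.5 z 68.4
bartop side0 190 c [ 473.8 -315.4] size [ 30.9 154.4] a 16.4 z 69.8
handles scene0 966 c [ 481.9 -333.4] size [ 57.2 137. ] a 17.3 z 118.6
handles side0 322 c [ 479.  -331.3] size [ 53.3 142.8] a 16.5 z 121.3
off1 scene0 222 c [721.8 111.6] size [47.2 32.1] a 84.1 z 46.3
off1 side0 302 c [718.1 113.6] size [46.6 32.3] a 84.9 z 47.5
off2 scene0 263 c [703. 
[... 446 characters left out ...]
 1088 c [616.7 317.1] size [51.8 71.3] a 83.9 z 24.7
swtip scene0 105 c [647.3 307.8] size [28.9 19.5] a 15.5 z 76.5
swtip side0 247 c [641.6 317.4] size [23.8 28.6] a 54.8 z 79.3
tin scene0 261 c [4.715e+02 1.000e-01] size [49.7 49.4] a 16.6 z 67.8
tin side0 462 c [466.6   3.2] size [51.6 54.4] a 3.1 z 69.3
glue scene0 98 c [ 452.7 -159.9] size [20.4 21.6] a 46.1 z 106.0
glue side0 111 c [ 448.7 -156.7] size [21.6 20.2] a 71.7 z 106.2
lamp scene0 6482 c [868.1  -1.1] size [441.1  54.6] a 90.0 z 87.3
lamp side0 5431 c [858.9 -37.7] size [520.6  84.4] a 86.6 z 80.5
h 340 [ 444.3 -283.4]
h 334 [ 460.8 -339.1]
h 340 [ 477.2 -393.6]
h 320 [ 483.8 -271.5]
h 342 [ 500. -327.]
h 309 [ 517.6 -380.8]
```

```bash
cat >> h.py <<'E'
def ori(yd,up=(0,0,1)):
    z=-np.array(up,float);z/=np.linalg.norm(z);y=np.array(yd,float);y-=z*(y@z);y/=np.linalg.norm(y)
    return np.stack([np.cross(y,z),y,z],1)
def yd(deg): return (np.cos(np.radians(deg)),np.sin(np.radians(deg)),0)
def plan(wps,v=0.040,w=0.122):
    """wps: list of (p_mm or None, R or None); prints rotation rows then travel rows for each"""
    s=arm.read_state();p=np.array(s['position']);R=Ro.from_quat(s['ee_rot']).as_matrix()
    print('now',p.round(1),'w',round(s['gripper_width'],1),'F',np.round(s['contact_force'],1),'t',round(s['clock'],1),'j',np.round(s['joints'],2))
    for q,Rt in wps:
        if Rt is not None:
            r=Ro.from_matrix(R.T@Rt).as_rotvec();n=int(np.ceil(np.abs(r).max()/w));R=Rt
            if np.abs(r).max()>0.004: print('  ROT n',n,'each',np.round(r/n,4).tolist())
        if q is not None:
            d=R.T@(np.array(q)-p)/1000;n=max(1,int(np.ceil(np.linalg.norm(d)/v)));p=np.array(q,float)
            print('  MOV n',n,'each',np.round(d/n,4).tolist(),'total',np.round(d,4).tolist())
E
python3 - <<'E'
from h import *
R=ori(yd(-95.5))
if 1:
    s=arm.read_state()
R=ori(yd(264.5))
plan([(None,R),((720,112.6,120),None),((720,112.6,25),None),((720,112.6,130),None),((676,-336,130),None),((676,-336,42),None)])
E
```

```text
now [624.6   0.  230.5] w 85.2 F [ 0.7 -0.2 -0.4] t 0.1 j [ 0.26  0.39  0.01 -0.   -1.19 -0.26]
  ROT n 13 each [0.0001, 0.0001, -0.1135]
  MOV n 5 each [0.0168, -0.0242, 0.0221] total [0.0842, -0.1212, 0.1105]
  MOV n 3 each [0.0, 0.0, 0.0317] total [0.0, 0.0, 0.095]
  MOV n 3 each [0.0, 0.0, -0.035] total [0.0, 0.0, -0.105]
  MOV n 12 each [-0.0001, 0.0376, 0.0] total [-0.0008, 0.4508, 0.0]
  MOV n 3 each [0.0, 0.0, 0.0293] total [0.0, 0.0, 0.088]
```

Call:
play_rows:
  travel:
    - [0,0,0]
    - [0,0,0]
    - [0,0,0]
    - [0,0,0]
    - [0,0,0]
    - [0,0,0]
    - [0,0,0]
    - [0,0,0]
    - [0,0,0]
    - [0,0,0]
    - [0,0,0]
    - [0,0,0]
  rotation:
    - [0,0,-0.123]
    - [0,0,-0.123]
    - [0,0,-0.123]
    - [0,0,-0.123]
    - [0,0,-0.123]
    - [0,0,-0.123]
    - [0,0,-0.123]
    - [0,0,-0.123]
    - [0,0,-0.123]
    - [0,0,-0.123]
    - [0,0,-0.123]
    - [0,0,-0.123]
  grip: [1,1,1,1,1,1,1,1,1,1,1,1]

```text
clock: 1.15
position: [624.7, 0.0, 230.8]
ee_rot: [0.999, -0.044, -0.0, 0.0]
contact_force: [0.9, 0.0, 0.3]
gripper_width: 85.2
```

Call:
play_rows:
  travel:
    - [0.0168,-0.0242,0.0221]
    - [0.0168,-0.0242,0.0221]
    - [0.0168,-0.0242,0.0221]
    - [0.0168,-0.0242,0.0221]
    - [0.0168,-0.0242,0.0221]
    - [0,0,0]
    - [0,0,0]
    - [0,0,0]
  rotation:
    - [0,0,0]
    - [0,0,0]
    - [0,0,0]
    - [0,0,0]
    - [0,0,0]
    - [0,0,0]
    - [0,0,0]
    - [0,0,0]
  grip: [1,1,1,1,1,1,1,1]

```text
clock: 1.82
position: [719.9, 112.2, 120.7]
ee_rot: [0.999, -0.047, -0.0, 0.0]
contact_force: [0.5, -0.3, 0.0]
gripper_width: 86.0
```

Run:
```python
from h import *
d=shot('wrist','w1.png')
P=cloud(d).reshape(-1,3);P=P[np.isfinite(P[:,0])]
k=(P[:,2]>42)&(P[:,2]<56)&(P[:,0]>690)&(P[:,0]<755)&(P[:,1]>75)&(P[:,1]<150)
if k.sum()>8:
    c=cv2.minAreaRect(P[k][:,:2].astype(np.float32));print(k.sum(),c,np.median(P[k][:,2]))
print('ledge z',np.median(P[(P[:,2]>12)&(P[:,2]<28)][:,2]))
R=ori(yd(264.5))
plan([((720,112.6,25),R),((720,112.6,130),None),((676,-336,130),None),((676,-336,42),None)])
```

```text
4440 ((719.1068115234375, 111.21241760253906), (44.901527404785156, 30.544401168823242), 86.66627502441406) 48.90294662851518
ledge z 20.780300574527615
now [720.2 111.9 122. ] w 85.2 F [ 0.7 -0.2  0.7] t 1.9 j [ 0.38  0.64  0.16  0.   -1.09  1.1 ]
  MOV n 3 each [-0.0001, -0.0002, 0.0323] total [-0.0002, -0.0006, 0.097]
  MOV n 3 each [0.0, 0.0, -0.035] total [0.0, 0.0, -0.105]
  MOV n 12 each [-0.0001, 0.0376, 0.0] total [-0.0008, 0.4508, 0.0]
  MOV n 3 each [0.0, 0.0, 0.0293] total [0.0, 0.0, 0.088]
```

Call:
play_rows:
  travel:
    - [0,0,0.0323]
    - [0,0,0.0323]
    - [0,0,0.0323]
    - [0,0,0]
    - [0,0,0]
    - [0,0,0]
    - [0,0,0]
    - [0,0,0]
    - [0,0,0]
    - [0,0,0]
    - [0,0,0]
    - [0,0,0]
  rotation:
    - [0,0,0]
    - [0,0,0]
    - [0,0,0]
    - [0,0,0]
    - [0,0,0]
    - [0,0,0]
    - [0,0,0]
    - [0,0,0]
    - [0,0,0]
    - [0,0,0]
    - [0,0,0]
    - [0,0,0]
  grip: [1,1,1,1,1,0,0,0,0,0,0,0]

```text
clock: 2.87
position: [721.9, 113.1, 27.2]
ee_rot: [0.999, -0.047, 0.003, -0.001]
contact_force: [-1.1, -0.3, 6.3]
gripper_width: 43.9
```

Call:
play_rows:
  travel:
    - [0,0,-0.035]
    - [0,0,-0.035]
    - [0,0,-0.035]
    - [0,0,0]
  rotation:
    - [0,0,0]
    - [0,0,0]
    - [0,0,0]
    - [0,0,0]
  grip: [0,0,0,0]

```text
clock: 3.2
position: [724.8, 113.4, 139.4]
ee_rot: [0.999, -0.047, 0.008, -0.002]
contact_force: [1.0, 0.9, 1.6]
gripper_width: 43.8
```

Call:
play_rows:
  travel:
    - [0,0.0376,0]
    - [0,0.0376,0]
    - [0,0.0376,0]
    - [0,0.0376,0]
    - [0,0.0376,0]
    - [0,0.0376,0]
    - [0,0.0376,0]
    - [0,0.0376,0]
    - [0,0.0376,0]
    - [0,0.0376,0]
    - [0,0.0376,0]
    - [0,0.0376,0]
  rotation:
    - [0,0,0]
    - [0,0,0]
    - [0,0,0]
    - [0,0,0]
    - [0,0,0]
    - [0,0,0]
    - [0,0,0]
    - [0,0,0]
    - [0,0,0]
    - [0,0,0]
    - [0,0,0]
    - [0,0,0]
  grip: [0,0,0,0,0,0,0,0,0,0,0,0]

```text
clock: 4.2
position: [676.9, -338.3, 129.3]
ee_rot: [0.999, -0.047, 0.0, -0.0]
contact_force: [0.7, 0.4, -0.7]
gripper_width: 43.8
```

Run:
```python
from h import *
R2=ori(yd(250.5))
plan([((676,-336,42),None),((676,-336,130),None),((701.7,-28.7,130),R2),((701.7,-28.7,25),None)])
```

```text
now [ 676.9 -338.3  129.3] w 43.8 F [ 0.7  0.4 -0.7] t 4.2 j [-0.25  0.68  0.26 -0.   -1.15  1.73]
  MOV n 3 each [-0.0004, -0.0007, 0.0291] total [-0.0012, -0.0022, 0.0873]
  MOV n 3 each [0.0, -0.0, -0.0293] total [0.0, -0.0, -0.088]
  ROT n 3 each [-0.0001, -0.0002, 0.0819]
  MOV n 8 each [-0.0098, -0.0373, 0.0] total [-0.0784, -0.2983, 0.0]
  MOV n 3 each [0.0, 0.0, 0.035] total [0.0, 0.0, 0.105]
```

Call:
play_rows:
  travel:
    - [0,0,0.033]
    - [0,0,0.033]
    - [0,0,0.033]
    - [0,0,0]
    - [0,0,0]
    - [0,0,0]
    - [0,0,0]
    - [0,0,0]
    - [0,0,-0.033]
    - [0,0,-0.033]
    - [0,0,-0.033]
    - [0,0,0]
  rotation:
    - [0,0,0]
    - [0,0,0]
    - [0,0,0]
    - [0,0,0]
    - [0,0,0]
    - [0,0,0]
    - [0,0,0]
    - [0,0,0]
    - [0,0,0]
    - [0,0,0.0819]
    - [0,0,0.0819]
    - [0,0,0.0819]
  grip: [0,0,0,0,0.65,0.65,0.65,0.65,0.65,1,1,1]

```text
clock: 5.2
position: [682.0, -338.7, 141.2]
ee_rot: [0.985, -0.171, 0.009, 0.002]
contact_force: [1.2, -1.3, 1.6]
gripper_width: 85.0
```

Call:
play_rows:
  travel:
    - [-0.0098,-0.0373,0]
    - [-0.0098,-0.0373,0]
    - [-0.0098,-0.0373,0]
    - [-0.0098,-0.0373,0]
    - [-0.0098,-0.0373,0]
    - [-0.0098,-0.0373,0]
    - [-0.0098,-0.0373,0]
    - [-0.0098,-0.0373,0]
    - [0,0,0]
    - [0,0,0]
  rotation:
    - [0,0,0]
    - [0,0,0]
    - [0,0,0]
    - [0,0,0]
    - [0,0,0]
    - [0,0,0]
    - [0,0,0]
    - [0,0,0]
    - [0,0,0]
    - [0,0,0]
  grip: [1,1,1,1,1,1,1,1,1,1]

```text
clock: 6.03
position: [703.9, -26.3, 131.1]
ee_rot: [0.986, -0.167, 0.002, -0.0]
contact_force: [0.0, -1.0, -0.1]
gripper_width: 85.1
```

Run:
```python
from h import *
d=shot('wrist','w2.png')
P=cloud(d).reshape(-1,3);P=P[np.isfinite(P[:,0])]
k=(P[:,2]>42)&(P[:,2]<56)&(P[:,0]>665)&(P[:,0]<755)&(P[:,1]>-70)&(P[:,1]<20)
if k.sum()>8:
    c=cv2.minAreaRect(P[k][:,:2].astype(np.float32));print(k.sum(),c,np.median(P[k][:,2]))
R2=ori(yd(250.5))
plan([((701.7,-28.7,25),R2),((701.7,-28.7,130),None),((628,-336,130),ori(yd(264.5))),((626,-336,35),None)])
```

```text
4113 ((685.0187377929688, -20.617172241210938), (49.42041015625, 74.4948501586914), 59.799468994140625) 48.89572862591123
now [703.7 -28.  130.7] w 85.4 F [-0.6 -0.1  0.3] t 6.1 j [ 0.19  0.59  0.09  0.   -1.07  1.04]
  MOV n 3 each [-0.0005, 0.0004, 0.0352] total [-0.0016, 0.0013, 0.1057]
  MOV n 3 each [0.0, 0.0, -0.035] total [0.0, 0.0, -0.105]
  ROT n 3 each [0.0, 0.0, -0.0814]
  MOV n 8 each [-0.0055, 0.0391, 0.0] total [-0.0439, 0.3129, 0.0]
  MOV n 3 each [-0.0007, 0.0001, 0.0317] total [-0.002, 0.0002, 0.095]
```

Call:
play_rows:
  travel:
    - [-0.0005,0.0004,0.0352]
    - [-0.0005,0.0004,0.0352]
    - [-0.0005,0.0004,0.0352]
    - [0,0,0]
    - [0,0,0]
    - [0,0,0]
    - [0,0,0]
    - [0,0,0]
    - [0,0,0]
    - [0,0,0]
    - [0,0,0]
    - [0,0,0]
  rotation:
    - [0,0,0]
    - [0,0,0]
    - [0,0,0]
    - [0,0,0]
    - [0,0,0]
    - [0,0,0]
    - [0,0,0]
    - [0,0,0]
    - [0,0,0]
    - [0,0,0]
    - [0,0,0]
    - [0,0,0]
  grip: [1,1,1,1,1,0,0,0,0,0,0,0]

```text
clock: 7.08
position: [703.2, -29.7, 26.4]
ee_rot: [0.986, -0.169, 0.003, -0.0]
contact_force: [-0.9, -0.4, 6.2]
gripper_width: 44.0
```

Call:
play_rows:
  travel:
    - [0,0,-0.035]
    - [0,0,-0.035]
    - [0,0,-0.035]
    - [0,0,0]
    - [0,0,0]
    - [0,0,0]
    - [0,0,0]
  rotation:
    - [0,0,0]
    - [0,0,0]
    - [0,0,0]
    - [0,0,-0.0814]
    - [0,0,-0.0814]
    - [0,0,-0.0814]
    - [0,0,0]
  grip: [0,0,0,0,0,0,0]

```text
clock: 7.67
position: [701.1, -29.7, 129.0]
ee_rot: [0.999, -0.047, 0.0, -0.0]
contact_force: [-0.1, 0.6, -0.3]
gripper_width: 44.0
```

Call:
play_rows:
  travel:
    - [-0.0055,0.0391,0]
    - [-0.0055,0.0391,0]
    - [-0.0055,0.0391,0]
    - [-0.0055,0.0391,0]
    - [-0.0055,0.0391,0]
    - [-0.0055,0.0391,0]
    - [-0.0055,0.0391,0]
    - [-0.0055,0.0391,0]
    - [0,0,0]
    - [0,0,0]
  rotation:
    - [0,0,0]
    - [0,0,0]
    - [0,0,0]
    - [0,0,0]
    - [0,0,0]
    - [0,0,0]
    - [0,0,0]
    - [0,0,0]
    - [0,0,0]
    - [0,0,0]
  grip: [0,0,0,0,0,0,0,0,0,0]

```text
clock: 8.5
position: [626.2, -339.2, 127.9]
ee_rot: [0.999, -0.051, -0.0, -0.0]
contact_force: [0.7, 0.6, -1.4]
gripper_width: 43.9
```

Run:
```python
from h import *
d=shot('wrist','w3.png')
plan([((626,-336,32),ori(yd(264.5))),((626,-336,200),None)])
```

```text
now [ 626.8 -337.7  128. ] w 43.4 F [-0.  -0.1 -0.2] t 8.6 j [-0.27  0.61  0.12 -0.   -1.08  1.74]
  MOV n 3 each [-0.0003, -0.0005, 0.032] total [-0.001, -0.0016, 0.096]
  MOV n 5 each [0.0, 0.0, -0.0336] total [0.0, 0.0, -0.168]
```

View pics/w3.png

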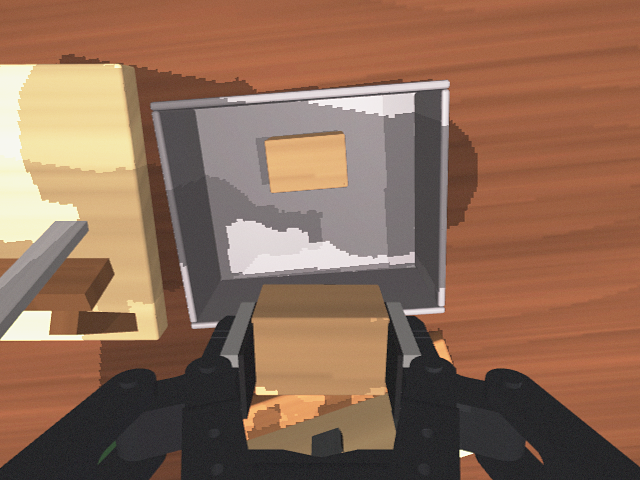

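Call:
play_rows:
  travel:
    - [-0.0003,-0.0005,0.032]
    - [-0.0003,-0.0005,0.032]
    - [-0.0003,-0.0005,0.032]
    - [0,0,0]
    - [0,0,0]
    - [0,0,0]
    - [0,0,0]
    - [0,0,0]
    - [0,0,-0.0336]
    - [0,0,-0.0336]
    - [0,0,-0.0336]
    - [0,0,-0.0336]
  rotation:
    - [0,0,0]
    - [0,0,0]
    - [0,0,0]
    - [0,0,0]
    - [0,0,0]
    - [0,0,0]
    - [0,0,0]
    - [0,0,0]
    - [0,0,0]
    - [0,0,0]
    - [0,0,0]
    - [0,0,0]
  grip: [0,0,0,0,0.65,0.65,0.65,0.65,0.65,0.65,0.65,0.65]

```text
clock: 9.55
position: [626.9, -335.6, 170.4]
ee_rot: [0.999, -0.048, 0.001, 0.0]
contact_force: [0.8, 0.5, -0.0]
gripper_width: 55.8
```

Call:
play_rows:
  travel:
    - [0,0,-0.03]
    - [0,0,-0.03]
    - [0,0,0]
  rotation:
    - [0,0,0]
    - [0,0,0]
    - [0,0,0]
  grip: [0.45,0.45,0.45]

```text
clock: 9.8
position: [629.6, -337.2, 237.8]
ee_rot: [0.999, -0.048, 0.008, 0.003]
contact_force: [0.8, -0.5, 1.6]
gripper_width: 38.3
```

Run:
```python
from h import *
d=shot('wrist','w4.png')
P=cloud(d).reshape(-1,3);P=P[np.isfinite(P[:,0])]
k=(abs(P[:,0]-651)<54)&(abs(P[:,1]+336)<64)&(P[:,2]<60)
Q=P[k];print('bin',len(Q),[(int(a),int((Q[:,2]>a).sum())) for a in (10,20,28,36,45)])
k=(Q[:,2]>22);import collections
print(Q[k].min(0),Q[k].max(0))
plan([((441,273,240),ori(yd(263.9)))])
```

```text
bin 17848 [(10, 4830), (20, 4583), (28, 4375), (36, 392), (45, 244)]
[ 597.0101809  -360.67402795   22.03058283] [ 704.98952818 -272.00065766   59.90473341]
now [ 628.6 -336.4  234.1] w 38.7 F [-0.1  0.1 -0.4] t 9.8 j [-0.26  0.53  0.25  0.   -1.28  1.74]
  ROT n 1 each [0.0033, -0.0122, 0.0103]
  MOV n 16 each [-0.0157, -0.0366, -0.0004] total [-0.2513, -0.586, -0.0059]
```

Call:
play_rows:
  travel:
    - [-0.0157,-0.0366,0]
    - [-0.0157,-0.0366,0]
    - [-0.0157,-0.0366,0]
    - [-0.0157,-0.0366,0]
    - [-0.0157,-0.0366,0]
    - [-0.0157,-0.0366,0]
    - [-0.0157,-0.0366,0]
    - [-0.0157,-0.0366,0]
    - [-0.0157,-0.0366,0]
    - [-0.0157,-0.0366,0]
    - [-0.0157,-0.0366,0]
    - [-0.0157,-0.0366,0]
  rotation:
    - [0,-0.008,0.01]
    - [0,0,0]
    - [0,0,0]
    - [0,0,0]
    - [0,0,0]
    - [0,0,0]
    - [0,0,0]
    - [0,0,0]
    - [0,0,0]
    - [0,0,0]
    - [0,0,0]
    - [0,0,0]
  grip: [0.45,0.45,0.45,0.45,0.45,0.45,0.45,0.45,0.45,0.45,0.45,0.45]

```text
clock: 10.85
position: [484.4, 122.7, 228.7]
ee_rot: [0.999, -0.053, -0.003, -0.001]
contact_force: [1.5, 0.9, 0.0]
gripper_width: 38.5
```

Call:
play_rows:
  travel:
    - [-0.0157,-0.0366,0]
    - [-0.0157,-0.0366,0]
    - [-0.0157,-0.0366,0]
    - [-0.0157,-0.0366,0]
    - [0,0,0]
    - [0,0,0]
    - [0,0,0]
    - [0,0,0]
  rotation:
    - [0,0,0]
    - [0,0,0]
    - [0,0,0]
    - [0,0,0]
    - [0,0,0]
    - [0,0,0]
    - [0,0,0]
    - [0,0,0]
  grip: [0.45,0.45,0.45,0.45,0.45,0.45,0.45,0.45]

```text
clock: 11.52
position: [438.7, 272.4, 228.7]
ee_rot: [0.999, -0.054, -0.004, -0.0]
contact_force: [0.5, -1.2, -0.5]
gripper_width: 38.5
```

Run:
```python
from h import *
d=shot('wrist','w5.png')
P=cloud(d).reshape(-1,3);P=P[np.isfinite(P[:,0])]
for y in (385.5,329.5,273.5):
    k=(P[:,2]>136)&(P[:,2]<150)&(abs(P[:,0]-443)<75)&(abs(P[:,1]-y)<22)
    if k.sum()>8:
        c=cv2.minAreaRect(P[k][:,:2].astype(np.float32));print(k.sum(),np.round(c[0],1),np.round(c[1],1),round(c[2],1),np.median(P[k][:,2]))
plan([((441,273,102),ori(yd(263.9)))])
```

```text
3749 [447.8 384.4] [ 11.6 104.4] 84.2 142.59763053090185
3182 [441.8 329. ] [ 10.6 103.9] 84.1 142.76823635631936
3036 [440.2 273. ] [ 10. 104.] 84.1 142.89653435114036
now [438.9 272.2 228.7] w 38.5 F [ 0.4  0.3 -0.6] t 11.6 j [ 0.87  0.21 -0.25 -0.01 -1.12  0.6 ]
  ROT n 1 each [0.0, 0.008, -0.0016]
  MOV n 4 each [0.0005, -0.0002, 0.0317] total [0.002, -0.001, 0.1267]
```

View pics/w5.png

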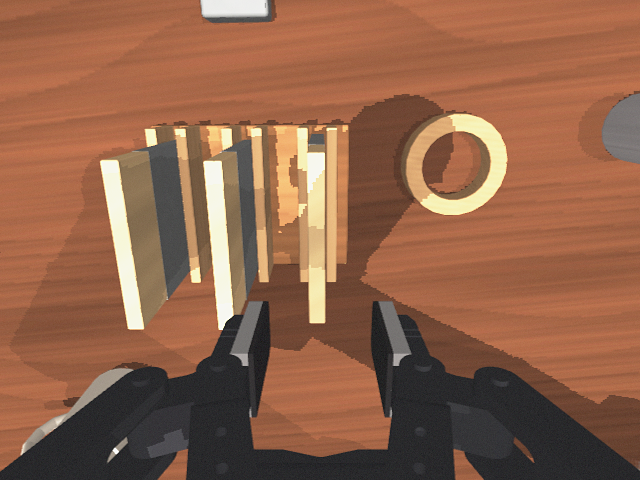

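Call:
play_rows:
  travel:
    - [0.001,-0.0006,0.0317]
    - [0,0,0.0317]
    - [0,0,0.0317]
    - [0,0,0.0317]
    - [0,0,0]
    - [0,0,0]
    - [0,0,0]
    - [0,0,0]
    - [0,0,0]
    - [0,0,0]
    - [0,0,0]
    - [0,0,0]
  rotation:
    - [0,0.008,0]
    - [0,0,0]
    - [0,0,0]
    - [0,0,0]
    - [0,0,0]
    - [0,0,0]
    - [0,0,0]
    - [0,0,0]
    - [0,0,0]
    - [0,0,0]
    - [0,0,0]
    - [0,0,0]
  grip: [0.45,0.45,0.45,0.45,0.45,0.45,0,0,0,0,0,0]

```text
clock: 12.57
position: [440.8, 275.0, 104.2]
ee_rot: [0.999, -0.053, 0.002, -0.001]
contact_force: [-0.2, -1.0, 6.6]
gripper_width: 9.5
```

```bash
cat >> h.py <<'E'
TH=np.radians(-5.8);E0=np.array([670,-21.8,0])
ex=np.array([np.cos(TH),np.sin(TH),0]);ey=np.array([-np.sin(TH),np.cos(TH),0]);ez=np.array([0,0,1.])
UP=-np.sin(.3)*ex+np.cos(.3)*ez;NN=np.cos(.3)*ex+np.sin(.3)*ez
RL=ori(-ex,UP)
def bay(yb,s,n,lift=0): # point: s up slope, n off the front plane
    return E0+yb*ey+20*ez+s*UP+n*NN+lift*ez
E
python3 - <<'E'
from h import *
z=arm.read_state()['position'][2]; s=z-12
print('s',s)
p=np.array(arm.read_state()['position'])
plan([(p+[0,0,160],None),(bay(-130,s+160,17),RL),(bay(-130,s+4,17),None),(bay(-130,s+4,7),None),(bay(-130,s+.5,6.5),None)],v=.036)
E
```

```text
s 92.1668832443125
now [440.8 275.  104.2] w 9.5 F [-0.2 -1.   6.6] t 12.6 j [ 0.87  0.34 -0.42  0.   -0.8   0.59]
  MOV n 5 each [0.0001, -0.0001, -0.032] total [0.0006, -0.0005, -0.16]
  ROT n 13 each [0.0177, 0.018, 0.1195]
  MOV n 13 each [0.0309, -0.0147, 0.0044] total [0.4021, -0.1913, 0.0573]
  MOV n 5 each [0.0, 0.0, 0.0312] total [0.0, 0.0, 0.156]
  MOV n 1 each [0.0, 0.01, 0.0] total [0.0, 0.01, 0.0]
  MOV n 1 each [-0.0, 0.0005, 0.0035] total [-0.0, 0.0005, 0.0035]
```

Call:
play_rows:
  travel:
    - [0,0,-0.02]
    - [0,0,-0.035]
    - [0,0,-0.035]
    - [0,0,-0.035]
    - [0,0,-0.035]
    - [0,0,0]
    - [0,0,0]
    - [0,0,0]
    - [0,0,0]
    - [0,0,0]
    - [0,0,0]
    - [0,0,0]
  rotation:
    - [0,0,0]
    - [0,0,0]
    - [0,0,0]
    - [0,0,0]
    - [0,0,0]
    - [0.0177,0.018,0.1195]
    - [0.0177,0.018,0.1195]
    - [0.0177,0.018,0.1195]
    - [0.0177,0.018,0.1195]
    - [0.0177,0.018,0.1195]
    - [0.0177,0.018,0.1195]
    - [0.0177,0.018,0.1195]
  grip: [0,0,0,0,0,0,0,0,0,0,0,0]

```text
clock: 13.57
position: [439.0, 273.7, 262.1]
ee_rot: [0.886, -0.456, 0.064, -0.058]
contact_force: [-0.1, 0.2, -0.9]
gripper_width: 9.3
```

Call:
play_rows:
  travel:
    - [0,0,0]
    - [0,0,0]
    - [0,0,0]
    - [0,0,0]
    - [0,0,0]
    - [0,0,0]
    - [0,0,0]
  rotation:
    - [0.0177,0.018,0.1195]
    - [0.0177,0.018,0.1195]
    - [0.0177,0.018,0.1195]
    - [0.0177,0.018,0.1195]
    - [0.0177,0.018,0.1195]
    - [0.0177,0.018,0.1195]
    - [0,0,0]
  grip: [0,0,0,0,0,0,0]

```text
clock: 14.15
position: [438.6, 273.7, 261.6]
ee_rot: [-0.663, 0.734, -0.111, 0.097]
contact_force: [0.4, 0.4, -1.5]
gripper_width: 9.4
```

Call:
play_rows:
  travel:
    - [0.0336,-0.016,0.0048]
    - [0.0336,-0.016,0.0048]
    - [0.0336,-0.016,0.0048]
    - [0.0336,-0.016,0.0048]
    - [0.0336,-0.016,0.0048]
    - [0.0336,-0.016,0.0048]
    - [0.0336,-0.016,0.0048]
    - [0.0336,-0.016,0.0048]
    - [0.0336,-0.016,0.0048]
    - [0.0336,-0.016,0.0048]
    - [0.0336,-0.016,0.0048]
    - [0.0336,-0.016,0.0048]
  rotation:
    - [0,0,0]
    - [0,0,0]
    - [0,0,0]
    - [0,0,0]
    - [0,0,0]
    - [0,0,0]
    - [0,0,0]
    - [0,0,0]
    - [0,0,0]
    - [0,0,0]
    - [0,0,0]
    - [0,0,0]
  grip: [0,0,0,0,0,0,0,0,0,0,0,0]

```text
clock: 15.15
position: [598.0, -149.4, 264.3]
ee_rot: [-0.664, 0.733, -0.11, 0.098]
contact_force: [0.2, 0.4, -1.2]
gripper_width: 9.5
```

Run:
```python
from h import *
d=shot('scene','s6.png')
d=shot('wrist');d=shot('wrist','w6.png')
s=92
plan([(bay(-130,s+160,17),RL),(bay(-130,s+4,17),None),(bay(-130,s+4,7),None),(bay(-130,s+.5,6.5),None)],v=.036)
```

```text
now [ 598.1 -150.1  263.5] w 9.8 F [ 0.1  0.5 -0.5] t 15.3 j [ 0.04  0.21 -0.21  0.06 -0.86 -0.17]
  ROT n 1 each [0.0048, -0.0037, -0.0014]
  MOV n 1 each [-0.0049, -0.001, -0.0021] total [-0.0049, -0.001, -0.0021]
  MOV n 5 each [0.0, 0.0, 0.0312] total [0.0, 0.0, 0.156]
  MOV n 1 each [0.0, 0.01, 0.0] total [0.0, 0.01, 0.0]
  MOV n 1 each [-0.0, 0.0005, 0.0035] total [-0.0, 0.0005, 0.0035]
```

View pics/w6.png

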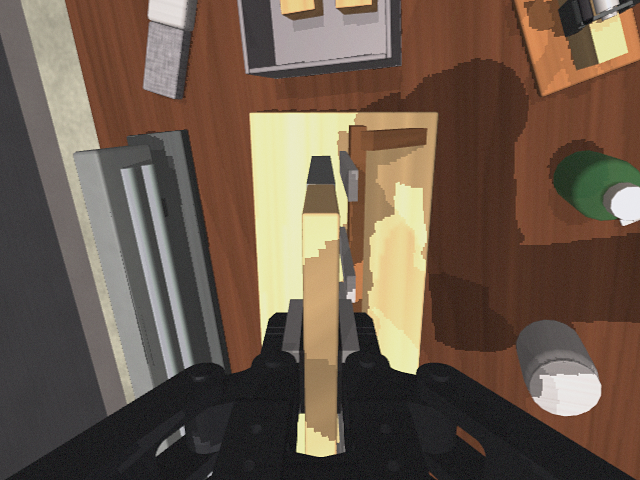

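Call:
play_rows:
  travel:
    - [-0.0049,-0.001,-0.002]
    - [0,0,0.0312]
    - [0,0,0.0312]
    - [0,0,0.0312]
    - [0,0,0.0312]
    - [0,0,0.0312]
    - [0,0,0]
    - [0,0,0]
  rotation:
    - [0.0048,-0.0037,-0.0014]
    - [0,0,0]
    - [0,0,0]
    - [0,0,0]
    - [0,0,0]
    - [0,0,0]
    - [0,0,0]
    - [0,0,0]
  grip: [0,0,0,0,0,0,0,0]

```text
clock: 15.97
position: [644.0, -145.6, 116.0]
ee_rot: [-0.665, 0.732, -0.11, 0.099]
contact_force: [0.5, -0.2, -0.3]
gripper_width: 9.2
```

Run:
```python
from h import *
s=92
plan([(bay(-130,s+4,17),RL),(bay(-130,s+4,7),None),(bay(-130,s+.5,6.5),None)],v=.036)
d=shot('wrist','w7.png')
P=cloud(d);L=(P-E0);xe=L@ex;ye=L@ey;ze=L[...,2]
# upright front surface of the bay -130, y=-166: off-plane distance
for y in(-166,-94,):
    k=(abs(ye-y)<8)&(ze>60)&(ze<135)
    n=xe*np.cos(.3)+(ze-20)*np.sin(.3)
    print(y,k.sum(),np.nanpercentile(n[k],[10,30,50,70,90]) if k.sum() else '')
```

```text
now [ 644.  -145.6  116. ] w 9.2 F [ 0.5 -0.2 -0.3] t 16.0 j [ 0.04  0.42 -0.32  0.08 -0.54 -0.2 ]
  ROT n 1 each [0.0026, 0.0008, 0.0051]
  MOV n 1 each [0.0042, -0.0014, -0.0003] total [0.0042, -0.0014, -0.0003]
  MOV n 1 each [0.0, 0.01, 0.0] total [0.0, 0.01, 0.0]
  MOV n 1 each [-0.0, 0.0005, 0.0035] total [-0.0, 0.0005, 0.0035]
-166 2057 [-14.55801289  -1.2643603   -1.18329466 196.51349532 201.03602016]
-94 1842 [-16.02587529 188.25207933 191.92546723 200.59903876 204.57057854]
```

Call:
play_rows:
  travel:
    - [0.0042,0.004,0]
    - [0,0.005,0]
    - [0,0.001,0.002]
    - [0,0,0.0015]
    - [0,0,0]
    - [0,0,0]
  rotation:
    - [0.0026,0.0008,0.0051]
    - [0,0,0]
    - [0,0,0]
    - [0,0,0]
    - [0,0,0]
    - [0,0,0]
  grip: [0,0,0,0,0,0]

```text
clock: 16.52
position: [635.9, -150.7, 111.2]
ee_rot: [-0.661, 0.735, -0.112, 0.101]
contact_force: [0.1, 0.1, -0.4]
gripper_width: 9.1
```

Run:
```python
from h import *
s=92
plan([(bay(-130,s+.5,5),RL)],v=.036)
```

```text
now [ 635.9 -150.7  111.2] w 9.1 F [ 0.1  0.1 -0.4] t 16.5 j [ 0.03  0.42 -0.35  0.08 -0.51 -0.2 ]
  MOV n 1 each [-0.0017, 0.0019, 0.0008] total [-0.0017, 0.0019, 0.0008]
```

Call:
play_rows:
  travel:
    - [0,0.001,0.0012]
    - [0,0,0]
    - [0,0,0]
    - [0,0,0]
    - [0,0,0]
    - [0,0,0]
    - [0,0,0]
    - [0,0,0]
  rotation:
    - [0,0,0]
    - [0,0,0]
    - [0,0,0]
    - [0,0,0]
    - [0,0,0]
    - [0,0,0]
    - [0,0,0]
    - [0,0,0]
  grip: [0,0,0.12,0.2,0.3,0.4,0.4,0.4]

```text
clock: 17.18
position: [635.2, -150.5, 109.4]
ee_rot: [-0.661, 0.735, -0.112, 0.101]
contact_force: [-0.2, 0.2, 0.7]
gripper_width: 34.1
```

Call:
play_rows:
  travel:
    - [0,0,-0.02]
    - [0,0,-0.03]
    - [0,0,-0.035]
    - [0,0,-0.035]
    - [0,0,-0.035]
    - [0,0,0]
    - [0,0,0]
  rotation:
    - [0,0,0]
    - [0,0,0]
    - [0,0,0]
    - [0,0,0]
    - [0,0,0]
    - [0,0,0]
    - [0,0,0]
  grip: [0.4,0.4,0.4,0.4,0.4,0.4,0.4]

```text
clock: 17.77
position: [589.8, -145.7, 260.6]
ee_rot: [-0.661, 0.734, -0.114, 0.104]
contact_force: [-0.3, 0.2, -0.6]
gripper_width: 34.5
```

```bash
cat >> h.py <<'E'
def panelfit(d,yb,hw=48,s0=60,s1=128,nlo=-4,nhi=25):
    P=cloud(d).reshape(-1,3);P=P[np.isfinite(P[:,0])];L=P-E0-20*ez
    y=L@ey-yb;s=L@UP;n=L@NN
    k=(abs(y)<hw)&(s>s0)&(s<s1)&(n>nlo)&(n<nhi)
    Q=np.c_[y,s,np.ones(len(y))][k];
    if len(Q)<30: print(yb,'few',len(Q));return
    w=np.ones(len(Q),bool)
    for _ in range(5):
        c=np.linalg.lstsq(Q[w],n[k][w],rcond=None)[0];w=abs(Q@c-n[k])<2.5
    print('bay',yb,'N',w.sum(),'n(center s=65)=%.1f slope_y %.3f slope_s %.3f'%(c[2]+65*c[1],c[0],c[1]),'s max %.1f y range %.1f %.1f'%(np.percentile(Q[w][:,1],99.5),Q[w][:,0].min(),Q[w][:,0].max()))
E
python3 - <<'E'
from h import *
d=shot('scene','s8.png')
panelfit(d,-130,60,30,140)
panelfit(shot('wrist','w8.png'),-130,60,100,140,-10,20)
P=cloud(d).reshape(-1,3)
k=(abs(P[:,0]-720)<0)
R=ori(yd(263.9))
plan([((441.8,329,262),R),((441.8,329,103),None)],v=.04)
E
```

```text
bay -130 N 2270 n(center s=65)=11.0 slope_y 0.001 slope_s -0.023 s max 128.3 y range -54.3 51.3
bay -130 N 1296 n(center s=65)=-18.0 slope_y -0.011 slope_s 0.313 s max 132.2 y range -54.6 49.6
now [ 588.6 -145.7  256.6] w 33.8 F [-0.5  0.4 -0.4] t 17.9 j [ 0.05  0.19 -0.25  0.06 -0.82 -0.18]
  ROT n 13 each [-0.0183, -0.0182, -0.1197]
  MOV n 13 each [-0.0151, -0.0351, -0.0004] total [-0.1964, -0.4564, -0.0054]
  MOV n 4 each [0.0, 0.0, 0.0398] total [0.0, 0.0, 0.159]
```

View pics/s8.png

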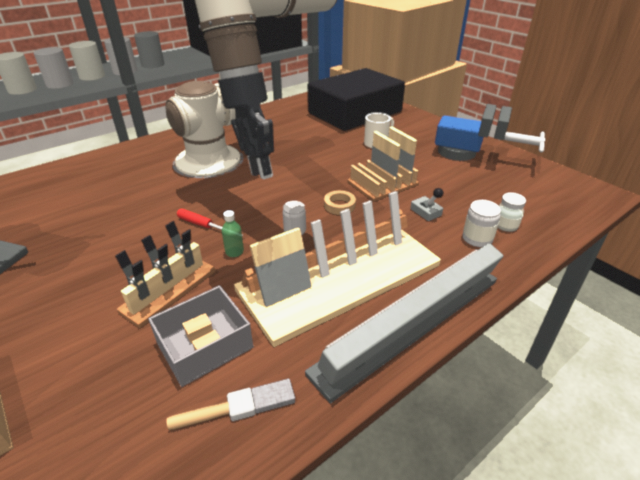

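Call:
play_rows:
  travel:
    - [0,0,0]
    - [0,0,0]
    - [0,0,0]
    - [0,0,0]
    - [0,0,0]
    - [0,0,0]
    - [0,0,0]
    - [0,0,0]
    - [0,0,0]
    - [0,0,0]
    - [0,0,0]
    - [0,0,0]
  rotation:
    - [-0.0183,-0.0182,-0.1197]
    - [-0.0183,-0.0182,-0.1197]
    - [-0.0183,-0.0182,-0.1197]
    - [-0.0183,-0.0182,-0.1197]
    - [-0.0183,-0.0182,-0.1197]
    - [-0.0183,-0.0182,-0.1197]
    - [-0.0183,-0.0182,-0.1197]
    - [-0.0183,-0.0182,-0.1197]
    - [-0.0183,-0.0182,-0.1197]
    - [-0.0183,-0.0182,-0.1197]
    - [-0.0183,-0.0182,-0.1197]
    - [-0.0183,-0.0182,-0.1197]
  grip: [0.45,0.45,0.45,0.45,0.45,0.45,0.45,0.45,0.45,0.45,0.45,0.45]

```text
clock: 18.87
position: [588.8, -145.9, 254.8]
ee_rot: [0.994, -0.11, 0.007, -0.008]
contact_force: [0.4, -1.0, 0.1]
gripper_width: 38.4
```

Call:
play_rows:
  travel:
    - [0,0,0]
    - [-0.0178,-0.0371,0]
    - [-0.0178,-0.0371,0]
    - [-0.0178,-0.0371,0]
    - [-0.0178,-0.0371,0]
    - [-0.0178,-0.0371,0]
    - [-0.0178,-0.0371,0]
    - [-0.0178,-0.0371,0]
    - [-0.0178,-0.0371,0]
    - [-0.0178,-0.0371,0]
    - [-0.0178,-0.0371,0]
    - [-0.0178,-0.0371,0]
  rotation:
    - [-0.0183,-0.0182,-0.1197]
    - [0,0,0]
    - [0,0,0]
    - [0,0,0]
    - [0,0,0]
    - [0,0,0]
    - [0,0,0]
    - [0,0,0]
    - [0,0,0]
    - [0,0,0]
    - [0,0,0]
    - [0,0,0]
  grip: [0.45,0.45,0.45,0.45,0.45,0.45,0.45,0.45,0.45,0.45,0.45,0.45]

```text
clock: 19.87
position: [436.4, 282.2, 255.4]
ee_rot: [0.999, -0.053, -0.001, 0.001]
contact_force: [0.3, 0.2, -0.0]
gripper_width: 38.3
```

Run:
```python
from h import *
R=ori(yd(263.9))
plan([((441.8,329,230),R),((441.8,329,103),None)],v=.04)
```

```text
now [436.4 282.2 255.4] w 38.3 F [ 0.3  0.2 -0. ] t 19.9 j [ 0.89  0.19 -0.21  0.   -1.18  0.58]
  MOV n 2 each [0.0002, -0.0235, 0.0127] total [0.0004, -0.0471, 0.0254]
  MOV n 4 each [0.0, 0.0, 0.0318] total [0.0, 0.0, 0.127]
```

Call:
play_rows:
  travel:
    - [0,-0.023,0.0127]
    - [0,-0.023,0.0127]
    - [0,0,0]
    - [0,0,0]
    - [0,0,0]
  rotation:
    - [0,0,0]
    - [0,0,0]
    - [0,0,0]
    - [0,0,0]
    - [0,0,0]
  grip: [0.45,0.45,0.45,0.45,0.45]

```text
clock: 20.28
position: [442.5, 325.9, 230.5]
ee_rot: [0.999, -0.053, -0.0, 0.001]
contact_force: [-0.3, 0.5, 0.4]
gripper_width: 38.8
```

Run:
```python
from h import *
R=ori(yd(263.9))
plan([((441.8,329,103),R)],v=.04)
```

```text
now [442.5 325.9 230.5] w 38.8 F [-0.3  0.5  0.4] t 20.3 j [ 0.93  0.26 -0.18  0.   -1.14  0.53]
  MOV n 4 each [-0.0003, -0.0007, 0.0319] total [-0.0011, -0.003, 0.1275]
```

Call:
play_rows:
  travel:
    - [-0.001,-0.003,0.0319]
    - [0,0,0.0319]
    - [0,0,0.0319]
    - [0,0,0.0319]
    - [0,0,0]
    - [0,0,0]
    - [0,0,0]
    - [0,0,0]
    - [0,0,0]
    - [0,0,0]
    - [0,0,0]
    - [0,0,0]
  rotation:
    - [0,0,0]
    - [0,0,0]
    - [0,0,0]
    - [0,0,0]
    - [0,0,0]
    - [0,0,0]
    - [0,0,0]
    - [0,0,0]
    - [0,0,0]
    - [0,0,0]
    - [0,0,0]
    - [0,0,0]
  grip: [0.45,0.45,0.45,0.45,0.45,0.45,0,0,0,0,0,0]

```text
clock: 21.28
position: [443.4, 330.8, 106.9]
ee_rot: [0.999, -0.053, 0.002, -0.002]
contact_force: [-1.0, -0.3, 6.6]
gripper_width: 9.2
```

Call:
play_rows:
  travel:
    - [0,0,-0.02]
    - [0,0,-0.035]
    - [0,0,-0.035]
    - [0,0,-0.035]
    - [0,0,-0.035]
    - [0,0,0]
    - [0,0,0]
    - [0,0,0]
    - [0,0,0]
    - [0,0,0]
    - [0,0,0]
    - [0,0,0]
  rotation:
    - [0,0,0]
    - [0,0,0]
    - [0,0,0]
    - [0,0,0]
    - [0,0,0]
    - [0.0177,0.018,0.1195]
    - [0.0177,0.018,0.1195]
    - [0.0177,0.018,0.1195]
    - [0.0177,0.018,0.1195]
    - [0.0177,0.018,0.1195]
    - [0.0177,0.018,0.1195]
    - [0.0177,0.018,0.1195]
  grip: [0,0,0,0,0,0,0,0,0,0,0,0]

```text
clock: 22.28
position: [441.6, 329.3, 264.6]
ee_rot: [0.886, -0.456, 0.065, -0.058]
contact_force: [-0.4, 0.5, -0.9]
gripper_width: 9.3
```

Call:
play_rows:
  travel:
    - [0,0,0]
    - [0,0,0]
    - [0,0,0]
    - [0,0,0]
    - [0,0,0]
    - [0,0,0]
    - [0,0,0]
  rotation:
    - [0.0177,0.018,0.1195]
    - [0.0177,0.018,0.1195]
    - [0.0177,0.018,0.1195]
    - [0.0177,0.018,0.1195]
    - [0.0177,0.018,0.1195]
    - [0.0177,0.018,0.1195]
    - [0,0,0]
  grip: [0,0,0,0,0,0,0]

```text
clock: 22.87
position: [441.2, 329.4, 264.0]
ee_rot: [-0.663, 0.734, -0.111, 0.098]
contact_force: [0.2, -0.6, -1.7]
gripper_width: 9.2
```

```bash
sed -i 's/E0=np.array(\[670,/E0=np.array([669,/' h.py
python3 - <<'E'
from h import *
plan([(bay(0,92+160,17),RL)],v=.038)
E
```

```text
now [441.2 329.4 264. ] w 9.2 F [ 0.2 -0.6 -1.7] t 22.9 j [ 1.07  0.14 -0.4   0.34 -0.94 -1.37]
  MOV n 11 each [0.0297, -0.0178, 0.0053] total [0.3264, -0.1953, 0.0585]
```

Call:
play_rows:
  travel:
    - [0.0297,-0.0178,0.0053]
    - [0.0297,-0.0178,0.0053]
    - [0.0297,-0.0178,0.0053]
    - [0.0297,-0.0178,0.0053]
    - [0.0297,-0.0178,0.0053]
    - [0.0297,-0.0178,0.0053]
    - [0.0297,-0.0178,0.0053]
    - [0.0297,-0.0178,0.0053]
    - [0.0297,-0.0178,0.0053]
    - [0.0297,-0.0178,0.0053]
    - [0.0297,-0.0178,0.0053]
    - [0,0,0]
  rotation:
    - [0,0,0]
    - [0,0,0]
    - [0,0,0]
    - [0,0,0]
    - [0,0,0]
    - [0,0,0]
    - [0,0,0]
    - [0,0,0]
    - [0,0,0]
    - [0,0,0]
    - [0,0,0]
    - [0,0,0]
  grip: [0,0,0,0,0,0,0,0,0,0,0,0]

```text
clock: 23.87
position: [613.5, -20.7, 266.8]
ee_rot: [-0.662, 0.735, -0.111, 0.098]
contact_force: [0.3, 1.8, -0.9]
gripper_width: 9.1
```

Run:
```python
from h import *
s=94.7
d=shot('wrist','w9.png')
plan([(bay(0,s+160,17),RL),(bay(0,s+4,17),None)],v=.038)
```

```text
now [612.6 -19.  266.5] w 9.2 F [-0.2 -0.5 -1.8] t 23.9 j [ 0.29  0.2  -0.25  0.15 -0.85 -0.48]
  MOV n 1 each [-0.0029, 0.002, -0.0025] total [-0.0029, 0.002, -0.0025]
  MOV n 5 each [-0.0, -0.0, 0.0312] total [-0.0, -0.0, 0.156]
```

Call:
play_rows:
  travel:
    - [-0.0029,0.002,-0.0025]
    - [0,0,0.0312]
    - [0,0,0.0312]
    - [0,0,0.0312]
    - [0,0,0.0312]
    - [0,0,0.0312]
    - [0,0,0]
    - [0,0,0]
    - [0,0,0]
  rotation:
    - [0.003,0,0]
    - [0,0,0]
    - [0,0,0]
    - [0,0,0]
    - [0,0,0]
    - [0,0,0]
    - [0,0,0]
    - [0,0,0]
    - [0,0,0]
  grip: [0,0,0,0,0,0,0,0,0]

```text
clock: 24.67
position: [655.6, -17.0, 121.0]
ee_rot: [-0.664, 0.733, -0.112, 0.1]
contact_force: [0.3, -0.8, -0.8]
gripper_width: 9.5
```

Run:
```python
from h import *
s=94.7
plan([(bay(0,s+4,17),RL),(bay(0,s+4,6),None),(bay(0,s+.5,6),None)],v=.036)
```

```text
now [655.6 -17.  121. ] w 9.5 F [ 0.3 -0.8 -0.8] t 24.7 j [ 0.27  0.41 -0.38  0.22 -0.51 -0.54]
  MOV n 1 each [0.0034, -0.0003, 0.0019] total [0.0034, -0.0003, 0.0019]
  MOV n 1 each [0.0, 0.011, -0.0] total [0.0, 0.011, -0.0]
  MOV n 1 each [-0.0, -0.0, 0.0035] total [-0.0, -0.0, 0.0035]
```

Call:
play_rows:
  travel:
    - [0.0034,0.004,0.0019]
    - [0,0.005,0]
    - [0,0.0017,0.002]
    - [0,0,0.002]
    - [0,0,0]
    - [0,0,0]
    - [0,0,0]
    - [0,0,0]
    - [0,0,0]
    - [0,0,0]
    - [0,0,0]
    - [0,0,0]
  rotation:
    - [0,0,0]
    - [0,0,0]
    - [0,0,0]
    - [0,0,0]
    - [0,0,0]
    - [0,0,0]
    - [0,0,0]
    - [0,0,0]
    - [0,0,0]
    - [0,0,0]
    - [0,0,0]
    - [0,0,0]
  grip: [0,0,0,0,0,0,0.12,0.2,0.3,0.4,0.4,0.4]

```text
clock: 25.67
position: [646.7, -20.7, 110.4]
ee_rot: [-0.663, 0.734, -0.112, 0.099]
contact_force: [-0.6, -0.8, -0.3]
gripper_width: 34.2
```

Call:
play_rows:
  travel:
    - [0,0,-0.02]
    - [0,0,-0.03]
    - [0,0,-0.035]
    - [0,0,-0.035]
    - [0,0,-0.035]
    - [0,0,0]
    - [0,0,0]
  rotation:
    - [0,0,0]
    - [0,0,0]
    - [0,0,0]
    - [0,0,0]
    - [0,0,0]
    - [0,0,0]
    - [0,0,0]
  grip: [0.4,0.4,0.4,0.4,0.4,0.4,0.4]

```text
clock: 26.25
position: [601.8, -15.2, 261.8]
ee_rot: [-0.663, 0.733, -0.113, 0.102]
contact_force: [-0.6, 0.2, -0.9]
gripper_width: 34.0
```

Run:
```python
from h import *
d=shot('scene','s10.png')
panelfit(d,-130,60,30,140);panelfit(d,0,60,30,140)
R=ori(yd(263.9))
plan([((447.8,384.4,240),R)],v=.034)
```

```text
bay -130 N 2265 n(center s=65)=11.9 slope_y 0.003 slope_s -0.023 s max 128.2 y range -54.0 51.8
bay 0 N 1871 n(center s=65)=11.0 slope_y -0.001 slope_s -0.016 s max 128.5 y range -53.9 52.3
now [601.  -15.4 259.4] w 34.3 F [ 1.2 -0.1  0.2] t 26.3 j [ 0.3   0.18 -0.3   0.16 -0.82 -0.5 ]
  ROT n 13 each [-0.0181, -0.0182, -0.1195]
  MOV n 13 each [-0.015, -0.0293, 0.0015] total [-0.1948, -0.3813, 0.0194]
```

Call:
play_rows:
  travel:
    - [0,0,0]
    - [0,0,0]
    - [0,0,0]
    - [0,0,0]
    - [0,0,0]
    - [0,0,0]
    - [0,0,0]
    - [0,0,0]
    - [0,0,0]
    - [0,0,0]
    - [0,0,0]
    - [0,0,0]
  rotation:
    - [-0.0181,-0.0182,-0.1195]
    - [-0.0181,-0.0182,-0.1195]
    - [-0.0181,-0.0182,-0.1195]
    - [-0.0181,-0.0182,-0.1195]
    - [-0.0181,-0.0182,-0.1195]
    - [-0.0181,-0.0182,-0.1195]
    - [-0.0181,-0.0182,-0.1195]
    - [-0.0181,-0.0182,-0.1195]
    - [-0.0181,-0.0182,-0.1195]
    - [-0.0181,-0.0182,-0.1195]
    - [-0.0181,-0.0182,-0.1195]
    - [-0.0181,-0.0182,-0.1195]
  grip: [0.45,0.45,0.45,0.45,0.45,0.45,0.45,0.45,0.45,0.45,0.45,0.45]

```text
clock: 27.3
position: [600.7, -15.9, 256.2]
ee_rot: [0.994, -0.11, 0.007, -0.007]
contact_force: [0.2, 0.5, -0.0]
gripper_width: 38.2
```

Call:
play_rows:
  travel:
    - [0,0,0]
    - [-0.0177,-0.0347,0.0017]
    - [-0.0177,-0.0347,0.0017]
    - [-0.0177,-0.0347,0.0017]
    - [-0.0177,-0.0347,0.0017]
    - [-0.0177,-0.0347,0.0017]
    - [-0.0177,-0.0347,0.0017]
    - [-0.0177,-0.0347,0.0017]
    - [-0.0177,-0.0347,0.0017]
    - [-0.0177,-0.0347,0.0017]
    - [-0.0177,-0.0347,0.0017]
    - [-0.0177,-0.0347,0.0017]
  rotation:
    - [-0.0181,-0.0182,-0.1195]
    - [0,0,0]
    - [0,0,0]
    - [0,0,0]
    - [0,0,0]
    - [0,0,0]
    - [0,0,0]
    - [0,0,0]
    - [0,0,0]
    - [0,0,0]
    - [0,0,0]
    - [0,0,0]
  grip: [0.45,0.45,0.45,0.45,0.45,0.45,0.45,0.45,0.45,0.45,0.45,0.45]

```text
clock: 28.3
position: [446.6, 385.7, 237.3]
ee_rot: [0.999, -0.053, -0.002, 0.002]
contact_force: [1.0, 1.2, -0.4]
gripper_width: 38.3
```

Call:
play_rows:
  travel:
    - [0,0,0]
    - [0,0,0]
    - [0,0,0]
  rotation:
    - [0,0,0]
    - [0,0,0]
    - [0,0,0]
  grip: [0.45,0.45,0.45]

```text
clock: 28.55
position: [447.6, 384.1, 237.8]
ee_rot: [0.999, -0.053, -0.002, 0.002]
contact_force: [0.4, -0.3, 0.2]
gripper_width: 38.8
```

Run:
```python
from h import *
d=shot('wrist','w11.png')
P=cloud(d).reshape(-1,3);P=P[np.isfinite(P[:,0])]
k=(P[:,2]>136)&(P[:,2]<150)&(abs(P[:,0]-443)<75)&(abs(P[:,1]-385)<22)
c=cv2.minAreaRect(P[k][:,:2].astype(np.float32));print(k.sum(),np.round(c[0],1),np.round(c[1],1),round(c[2],1),np.median(P[k][:,2]))
R=ori(yd(263.9))
plan([((447.8,384.4,105),R)],v=.035)
```

```text
2840 [448.  384.8] [  9.9 104.1] 84.1 142.91280187308698
now [448.  383.6 238.3] w 38.4 F [-0.5 -0.2  0.2] t 28.6 j [ 0.98  0.32 -0.07 -0.   -1.19  0.48]
  MOV n 4 each [-0.0001, -0.0002, 0.0333] total [-0.0003, -0.0008, 0.1333]
```

Call:
play_rows:
  travel:
    - [0,-0.001,0.0333]
    - [0,0,0.0333]
    - [0,0,0.0333]
    - [0,0,0.0333]
    - [0,0,0]
    - [0,0,0]
    - [0,0,0]
    - [0,0,0]
    - [0,0,0]
    - [0,0,0]
    - [0,0,0]
    - [0,0,0]
  rotation:
    - [0,0,0]
    - [0,0,0]
    - [0,0,0]
    - [0,0,0]
    - [0,0,0]
    - [0,0,0]
    - [0,0,0]
    - [0,0,0]
    - [0,0,0]
    - [0,0,0]
    - [0,0,0]
    - [0,0,0]
  grip: [0.45,0.45,0.45,0.45,0.45,0.45,0,0,0,0,0,0]

```text
clock: 29.6
position: [449.2, 386.6, 109.3]
ee_rot: [0.999, -0.053, 0.001, -0.001]
contact_force: [0.8, 0.1, 6.6]
gripper_width: 9.2
```

Call:
play_rows:
  travel:
    - [0,0,-0.02]
    - [0,0,-0.035]
    - [0,0,-0.035]
    - [0,0,-0.035]
    - [0,0,-0.035]
    - [0,0,0]
    - [0,0,0]
    - [0,0,0]
    - [0,0,0]
    - [0,0,0]
    - [0,0,0]
    - [0,0,0]
  rotation:
    - [0,0,0]
    - [0,0,0]
    - [0,0,0]
    - [0,0,0]
    - [0,0,0]
    - [0.0177,0.018,0.1195]
    - [0.0177,0.018,0.1195]
    - [0.0177,0.018,0.1195]
    - [0.0177,0.018,0.1195]
    - [0.0177,0.018,0.1195]
    - [0.0177,0.018,0.1195]
    - [0.0177,0.018,0.1195]
  grip: [0,0,0,0,0,0,0,0,0,0,0,0]

```text
clock: 30.6
position: [447.6, 385.3, 266.8]
ee_rot: [0.886, -0.456, 0.064, -0.056]
contact_force: [0.3, 0.4, -0.7]
gripper_width: 9.5
```

Call:
play_rows:
  travel:
    - [0,0,0]
    - [0,0,0]
    - [0,0,0]
    - [0,0,0]
    - [0,0,0]
    - [0,0,0]
    - [0,0,0]
  rotation:
    - [0.0177,0.018,0.1195]
    - [0.0177,0.018,0.1195]
    - [0.0177,0.018,0.1195]
    - [0.0177,0.018,0.1195]
    - [0.0177,0.018,0.1195]
    - [0.0177,0.018,0.1195]
    - [0,0,0]
  grip: [0,0,0,0,0,0,0]

```text
clock: 31.18
position: [447.3, 385.5, 266.1]
ee_rot: [-0.663, 0.734, -0.111, 0.096]
contact_force: [-0.2, -0.6, -0.9]
gripper_width: 8.9
```

Run:
```python
from h import *
plan([(bay(130,94+160,17),RL)],v=.038)
```

```text
now [447.3 385.5 266.1] w 8.9 F [-0.2 -0.6 -0.9] t 31.2 j [ 1.12  0.22 -0.3   0.34 -0.98 -1.39]
  ROT n 1 each [0.0054, -0.0055, -0.0]
  MOV n 9 each [0.0281, -0.0216, 0.0065] total [0.2528, -0.1943, 0.0585]
```

Call:
play_rows:
  travel:
    - [0.0281,-0.0216,0.0065]
    - [0.0281,-0.0216,0.0065]
    - [0.0281,-0.0216,0.0065]
    - [0.0281,-0.0216,0.0065]
    - [0.0281,-0.0216,0.0065]
    - [0.0281,-0.0216,0.0065]
    - [0.0281,-0.0216,0.0065]
    - [0.0281,-0.0216,0.0065]
    - [0.0281,-0.0216,0.0065]
    - [0,0,0]
    - [0,0,0]
    - [0,0,0]
  rotation:
    - [0.0054,-0.0055,0]
    - [0,0,0]
    - [0,0,0]
    - [0,0,0]
    - [0,0,0]
    - [0,0,0]
    - [0,0,0]
    - [0,0,0]
    - [0,0,0]
    - [0,0,0]
    - [0,0,0]
    - [0,0,0]
  grip: [0,0,0,0,0,0,0,0,0,0,0,0]

```text
clock: 32.18
position: [624.5, 113.3, 267.8]
ee_rot: [-0.664, 0.733, -0.111, 0.1]
contact_force: [0.2, 0.2, -1.0]
gripper_width: 9.0
```

Run:
```python
from h import *
s=97
plan([(bay(130,s+160,17),RL),(bay(130,s+4,17),None)],v=.038)
```

```text
now [624.5 113.3 267.8] w 9.0 F [ 0.2  0.2 -1. ] t 32.2 j [ 0.51  0.24 -0.22  0.22 -0.87 -0.73]
  MOV n 1 each [-0.0001, 0.0009, -0.0031] total [-0.0001, 0.0009, -0.0031]
  MOV n 5 each [-0.0, -0.0, 0.0312] total [-0.0, -0.0, 0.156]
```

Call:
play_rows:
  travel:
    - [0,0.0009,-0.003]
    - [0,0,0.0312]
    - [0,0,0.0312]
    - [0,0,0.0312]
    - [0,0,0.0312]
    - [0,0,0.0312]
    - [0,0,0]
    - [0,0,0]
    - [0,0,0]
  rotation:
    - [0,0,0]
    - [0,0,0]
    - [0,0,0]
    - [0,0,0]
    - [0,0,0]
    - [0,0,0]
    - [0,0,0]
    - [0,0,0]
    - [0,0,0]
  grip: [0,0,0,0,0,0,0,0,0]

```text
clock: 32.93
position: [669.1, 110.5, 123.2]
ee_rot: [-0.664, 0.733, -0.111, 0.101]
contact_force: [0.5, -0.4, -0.4]
gripper_width: 9.6
```

Run:
```python
from h import *
s=97
plan([(bay(130,s+4,17),RL),(bay(130,s+4,6),None),(bay(130,s+.5,6),None)],v=.036)
```

```text
now [669.1 110.5 123.2] w 9.6 F [ 0.5 -0.4 -0.4] t 32.9 j [ 0.46  0.44 -0.35  0.31 -0.55 -0.8 ]
  MOV n 1 each [0.0016, 0.0008, 0.0015] total [0.0016, 0.0008, 0.0015]
  MOV n 1 each [0.0, 0.011, -0.0] total [0.0, 0.011, -0.0]
  MOV n 1 each [0.0, -0.0, 0.0035] total [0.0, -0.0, 0.0035]
```

Call:
play_rows:
  travel:
    - [0.0016,0.004,0.0015]
    - [0,0.005,0]
    - [0,0.0025,0.002]
    - [0,0,0.002]
    - [0,0,0]
    - [0,0,0]
    - [0,0,0]
    - [0,0,0]
    - [0,0,0]
    - [0,0,0]
    - [0,0,0]
    - [0,0,0]
  rotation:
    - [0,0,0]
    - [0,0,0]
    - [0,0,0]
    - [0,0,0]
    - [0,0,0]
    - [0,0,0]
    - [0,0,0]
    - [0,0,0]
    - [0,0,0]
    - [0,0,0]
    - [0,0,0]
    - [0,0,0]
  grip: [0,0,0,0,0,0,0.12,0.2,0.3,0.4,0.4,0.4]

```text
clock: 33.93
position: [659.5, 108.6, 112.6]
ee_rot: [-0.663, 0.733, -0.111, 0.1]
contact_force: [-0.2, -0.6, 0.1]
gripper_width: 34.4
```

Call:
play_rows:
  travel:
    - [0,0,-0.02]
    - [0,0,-0.03]
    - [0,0,-0.035]
    - [0,0,-0.035]
    - [0,0,-0.035]
    - [0,0,0]
    - [0,0,0]
  rotation:
    - [0,0,0]
    - [0,0,0]
    - [0,0,0]
    - [0,0,0]
    - [0,0,0]
    - [0,0,0]
    - [0,0,0]
  grip: [0.4,0.4,0.4,0.4,0.4,0.4,0.4]

```text
clock: 34.52
position: [614.4, 113.8, 264.1]
ee_rot: [-0.663, 0.733, -0.111, 0.103]
contact_force: [-0.0, -0.1, -1.9]
gripper_width: 33.8
```

Run:
```python
from h import *
d=shot('scene','s12.png')
for b in (-130,0,130): panelfit(d,b,60,30,140)
R=ori(yd(196.9))
plan([((464,-277.5,230),R)],v=.037)
```

```text
bay -130 N 2284 n(center s=65)=12.0 slope_y 0.003 slope_s -0.022 s max 128.1 y range -54.2 51.6
bay 0 N 1865 n(center s=65)=11.0 slope_y -0.004 slope_s -0.017 s max 128.4 y range -53.4 52.4
bay 130 N 1556 n(center s=65)=11.1 slope_y -0.003 slope_s -0.023 s max 128.2 y range -54.3 53.3
now [613.6 113.3 261.6] w 34.1 F [ 0.   0.3 -0.5] t 34.6 j [ 0.52  0.23 -0.26  0.23 -0.85 -0.75]
  ROT n 4 each [-0.0744, -0.0144, -0.0981]
  MOV n 12 each [0.0275, 0.0214, 0.0026] total [0.3304, 0.2568, 0.0316]
```

Call:
play_rows:
  travel:
    - [0,0,0]
    - [0,0,0]
    - [0,0,0]
    - [0,0,0]
    - [0,0,0]
  rotation:
    - [-0.0744,-0.0144,-0.0981]
    - [-0.0744,-0.0144,-0.0981]
    - [-0.0744,-0.0144,-0.0981]
    - [-0.0744,-0.0144,-0.0981]
    - [0,0,0]
  grip: [1,1,1,1,1]

```text
clock: 34.98
position: [615.7, 113.0, 257.8]
ee_rot: [0.803, -0.595, -0.002, 0.003]
contact_force: [0.3, 0.0, 0.4]
gripper_width: 85.3
```

Call:
play_rows:
  travel:
    - [0.0275,0.0214,0.0026]
    - [0.0275,0.0214,0.0026]
    - [0.0275,0.0214,0.0026]
    - [0.0275,0.0214,0.0026]
    - [0.0275,0.0214,0.0026]
    - [0.0275,0.0214,0.0026]
    - [0.0275,0.0214,0.0026]
    - [0.0275,0.0214,0.0026]
    - [0.0275,0.0214,0.0026]
    - [0.0275,0.0214,0.0026]
    - [0.0275,0.0214,0.0026]
    - [0.0275,0.0214,0.0026]
  rotation:
    - [0,0,0]
    - [0,0,0]
    - [0,0,0]
    - [0,0,0]
    - [0,0,0]
    - [0,0,0]
    - [0,0,0]
    - [0,0,0]
    - [0,0,0]
    - [0,0,0]
    - [0,0,0]
    - [0,0,0]
  grip: [1,1,1,1,1,1,1,1,1,1,1,1]

```text
clock: 35.98
position: [462.1, -278.5, 228.7]
ee_rot: [0.803, -0.596, -0.001, 0.001]
contact_force: [0.2, -0.1, 0.9]
gripper_width: 85.1
```

Call:
play_rows:
  travel:
    - [0,0,0]
    - [0,0,0]
    - [0,0,0]
  rotation:
    - [0,0,0]
    - [0,0,0]
    - [0,0,0]
  grip: [1,1,1]

```text
clock: 36.23
position: [463.2, -277.2, 229.2]
ee_rot: [0.803, -0.596, -0.001, 0.001]
contact_force: [0.5, -0.3, 0.4]
gripper_width: 85.6
```

Run:
```python
from h import *
d=shot('wrist','w13.png')
P=cloud(d).reshape(-1,3);Q=P[np.isfinite(P[:,0])]
Q=Q[(Q[:,2]>100)&(Q[:,2]<145)&(abs(Q[:,0]-480)<70)&(Q[:,1]<-235)&(Q[:,1]>-460)]
m=np.zeros((200,260),np.uint8);m[(Q[:,0]-400).astype(int),(Q[:,1]+470).astype(int)]=255
m=cv2.morphologyEx(m,cv2.MORPH_CLOSE,np.ones((5,5)));n,l,s,c=cv2.connectedComponentsWithStats(m)
for i in range(1,n):
    if s[i,4]>15: print('h',s[i,4],np.round(c[i][::-1]+[400,-470],1))
print('ztop',np.percentile(Q[:,2],[50,90,99]))
R=ori(yd(196.9))
plan([((464,-277.5,99),R)],v=.037)
```

```text
h 299 [ 442.6 -286. ]
h 301 [ 459.1 -341.2]
h 301 [ 475.3 -395.4]
h 292 [ 482.3 -274.3]
h 299 [ 498.7 -329.4]
h 300 [ 514.8 -383.7]
ztop [127.16408083 135.8413185  136.94497619]
now [ 463.7 -276.8  229.6] w 85.4 F [-0.1  1.   0.8] t 36.3 j [-0.24  0.24 -0.2   0.   -1.13  0.53]
  MOV n 4 each [0.0002, -0.0, 0.0326] total [0.0008, -0.0001, 0.1306]
```

View pics/w13.png

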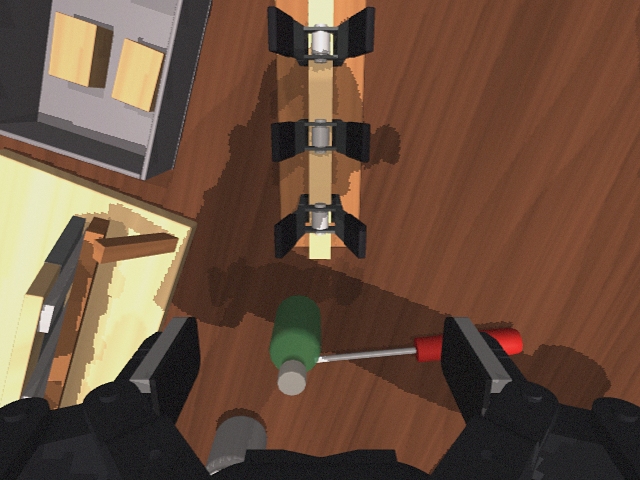

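Call:
play_rows:
  travel:
    - [0.0019,0.0013,0.0325]
    - [0,0,0.0325]
    - [0,0,0.0325]
    - [0,0,0.032]
    - [0,0,0]
    - [0,0,0]
    - [0,0,0]
    - [0,0,0]
    - [0,0,0]
    - [0,0,0]
    - [0,0,0]
    - [0,0,0]
  rotation:
    - [0,0,0]
    - [0,0,0]
    - [0,0,0]
    - [0,0,0]
    - [0,0,0]
    - [0,0,0]
    - [0,0,0]
    - [0,0,0]
    - [0,0,0]
    - [0,0,0]
    - [0,0,0]
    - [0,0,0]
  grip: [1,1,1,1,1,1,0,0,0,0,0,0]

```text
clock: 37.28
position: [464.8, -280.9, 104.2]
ee_rot: [0.804, -0.595, 0.003, 0.001]
contact_force: [-1.6, -0.5, 10.3]
gripper_width: 23.3
```

Call:
play_rows:
  travel:
    - [0,0,0]
    - [0,0,0]
    - [0,0,0]
  rotation:
    - [0,0,0]
    - [0,0,0]
    - [0,0,0]
  grip: [0,0,0]

```text
clock: 37.53
position: [464.8, -281.0, 104.2]
ee_rot: [0.804, -0.595, 0.003, 0.001]
contact_force: [-2.6, -1.1, 8.8]
gripper_width: 23.8
```

Run:
```python
from h import *
p=np.array(arm.read_state()['position']);t=p[2]-80;print('t',t)
plan([(p+[0,0,150],None),(bay(-166,143+t+70,2),RL),(bay(-166,143+t,2),None)],v=.037)
d=shot('wrist','w14.png')
```

```text
t 24.215294483657246
now [ 464.8 -281.   104.2] w 23.8 F [-2.6 -1.1  8.8] t 37.5 j [-0.24  0.37 -0.37  0.   -0.82  0.54]
  MOV n 5 each [0.0002, -0.0001, -0.03] total [0.0008, -0.0003, -0.15]
  ROT n 4 each [0.0732, 0.0137, 0.0988]
  MOV n 5 each [-0.0225, -0.0204, 0.0078] total [-0.1125, -0.1018, 0.0388]
  MOV n 2 each [-0.0, 0.0, 0.035] total [-0.0, 0.0, 0.07]
```

View pics/w14.png

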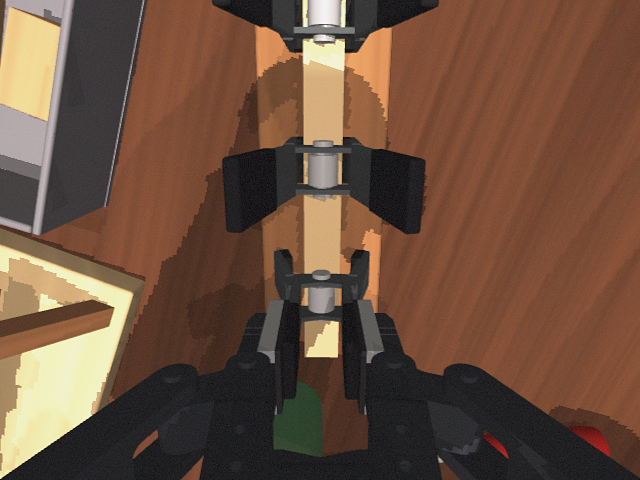

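Call:
play_rows:
  travel:
    - [0,0,-0.01]
    - [0,0,-0.02]
    - [0,0,-0.03]
    - [0,0,-0.03]
    - [0,0,-0.03]
    - [0,0,-0.03]
    - [0,0,0]
    - [0,0,0]
    - [0,0,0]
    - [0,0,0]
    - [0,0,0]
  rotation:
    - [0,0,0]
    - [0,0,0]
    - [0,0,0]
    - [0,0,0]
    - [0,0,0]
    - [0,0,0]
    - [0.0732,0.0137,0.0988]
    - [0.0732,0.0137,0.0988]
    - [0.0732,0.0137,0.0988]
    - [0.0732,0.0137,0.0988]
    - [0,0,0]
  grip: [0,0,0,0,0,0,0,0,0,0,0]

```text
clock: 38.5
position: [460.3, -278.7, 251.2]
ee_rot: [-0.661, 0.736, -0.108, 0.1]
contact_force: [-0.5, 0.6, -1.8]
gripper_width: 23.1
```

Call:
play_rows:
  travel:
    - [-0.0225,-0.0204,0.0078]
    - [-0.0225,-0.0204,0.0078]
    - [-0.0225,-0.0204,0.0078]
    - [-0.0225,-0.0204,0.0078]
    - [-0.0225,-0.0204,0.0078]
    - [0,0,0]
    - [0,0,0]
    - [0,0,0]
  rotation:
    - [0,0,0]
    - [0,0,0]
    - [0,0,0]
    - [0,0,0]
    - [0,0,0]
    - [0,0,0]
    - [0,0,0]
    - [0,0,0]
  grip: [0,0,0,0,0,0,0,0]

```text
clock: 39.17
position: [583.1, -178.5, 243.3]
ee_rot: [-0.663, 0.734, -0.108, 0.099]
contact_force: [0.3, 0.1, -1.2]
gripper_width: 23.5
```

Run:
```python
from h import *
t=24.2
plan([(bay(-166,143+t+70,2),RL),(bay(-166,143+t,2),None)],v=.037)
d=shot('wrist','w15.png');shot('side','sd15.png')
P=cloud(d);L=P-E0-20*ez;y=L@ey+166;s=L@UP;n=L@NN
k=(abs(y)<12)&(s>100)&(s<135)&(abs(n)<25);print('stack n',np.nanpercentile(n[k],[2,25,50,75,98]) if k.sum() else 0, 'panel right edge y', np.nanmin((L@ey)[(s>110)&(s<132)&(n>3)&(n<14)]))
s_=arm.read_state();p=np.array(s_['position']);R=Ro.from_quat(s_['ee_rot']).as_matrix()
T=(P-p)@R  # tool coords
k=(abs(T[...,0])<20)&(abs(T[...,1])<40)&(T[...,2]>10)&(T[...,2]<75)
Q=T[k];print(len(Q),'clamp tool y',np.percentile(Q[:,1],[1,50,99]),'x',np.percentile(Q[:,0],[1,99]),'z',np.percentile(Q[:,2],[1,50,99]))
a=d['image'][150:480,120:520];cv2.imwrite('pics/w15c.png',cv2.resize(a,None,fx=1.8,fy=1.8))
```

```text
now [ 583.1 -178.5  243.3] w 23.5 F [ 0.3  0.1 -1.2] t 39.2 j [-0.02  0.22 -0.25  0.03 -0.82 -0.1 ]
  ROT n 1 each [0.0069, 0.0021, -0.0004]
  MOV n 1 each [0.0014, -0.0025, -0.0033] total [0.0014, -0.0025, -0.0033]
  MOV n 2 each [0.0, 0.0, 0.035] total [0.0, 0.0, 0.07]
stack n [-5.94212476 -2.33555052  1.53277938  5.76764381  9.46659581] panel right edge y -184.6845253151969
3854 clamp tool y [-23.55981163   0.04355093  24.65184847] x [-11.67983575   8.23758989] z [10.91011122 27.96609886 63.71721694]
```

View pics/w15c.png

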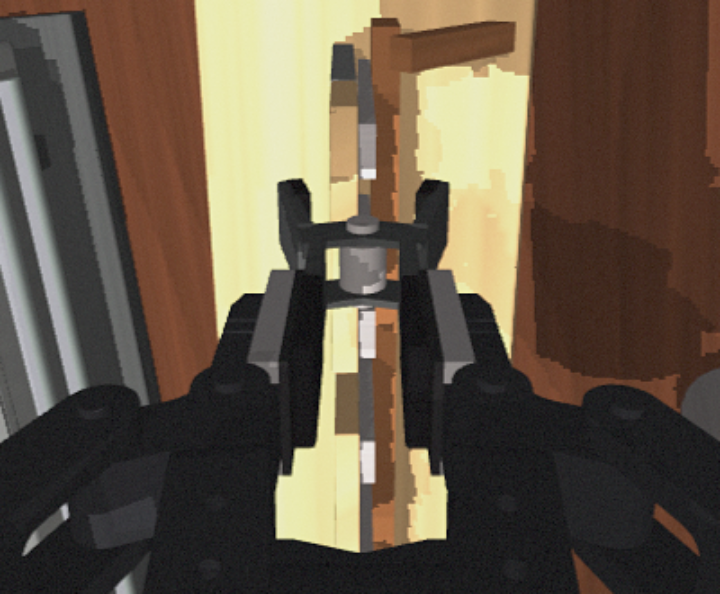

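Call:
play_rows:
  travel:
    - [0.003,-0.0025,-0.0033]
    - [0,0,0]
    - [0,0,0.02]
    - [0,0,0.025]
    - [0,0,0.025]
    - [0,0,0]
    - [0,0,0]
  rotation:
    - [0.0069,0.002,0]
    - [0,0,0]
    - [0,0,0]
    - [0,0,0]
    - [0,0,0]
    - [0,0,0]
    - [0,0,0]
  grip: [0,0,0,0,0,0,0]

```text
clock: 39.85
position: [604.5, -184.5, 180.2]
ee_rot: [-0.662, 0.734, -0.111, 0.1]
contact_force: [0.3, 0.5, -0.5]
gripper_width: 23.4
```

Run:
```python
from h import *
plan([(bay(-166-1.7,143+24.2,2),RL)],v=.037)
```

```text
now [ 604.5 -184.5  180.2] w 23.4 F [ 0.3  0.5 -0.5] t 39.9 j [-0.03  0.31 -0.29  0.03 -0.67 -0.1 ]
  MOV n 1 each [-0.0007, -0.0002, -0.0] total [-0.0007, -0.0002, -0.0]
```

Position correct; release and retreat.

Call:
play_rows:
  travel:
    - [0,0,0]
    - [0,0,0]
    - [0,0,0]
    - [0,0,0]
    - [0,0,0]
    - [0,0,0]
    - [0,0,-0.03]
    - [0,0,-0.035]
    - [0,0,-0.035]
    - [0,0,0]
    - [0,0,0]
  rotation:
    - [0,0,0]
    - [0,0,0]
    - [0,0,0]
    - [0,0,0]
    - [0,0,0]
    - [0,0,0]
    - [0,0,0]
    - [0,0,0]
    - [0,0,0]
    - [0,0,0]
    - [0,0,0]
  grip: [0.4,0.6,0.8,1,1,1,1,1,1,1,1]

```text
clock: 40.77
position: [576.2, -181.0, 279.4]
ee_rot: [-0.662, 0.734, -0.114, 0.103]
contact_force: [0.5, 0.2, -1.0]
gripper_width: 85.0
```

Run:
```python
from h import *
d=shot('scene','s16.png')
for b in (-130,0,130): panelfit(d,b,60,30,140)
a=d['image'][130:370,100:480];cv2.imwrite('pics/s16c.png',cv2.resize(a,None,fx=2,fy=2))
R=ori(yd(196.9))
plan([((479.5,-334.3,230),R)],v=.037)
```

```text
bay -130 N 2121 n(center s=65)=11.9 slope_y -0.001 slope_s -0.025 s max 128.0 y range -54.0 51.7
bay 0 N 1871 n(center s=65)=11.0 slope_y -0.002 slope_s -0.012 s max 128.2 y range -54.4 52.3
bay 130 N 1559 n(center s=65)=11.0 slope_y -0.003 slope_s -0.022 s max 128.2 y range -54.8 53.2
now [ 575.4 -180.8  277. ] w 85.6 F [-0.   0.9 -0.9] t 40.8 j [-0.03  0.18 -0.21  0.03 -0.88 -0.09]
  ROT n 4 each [-0.075, -0.0148, -0.0989]
  MOV n 6 each [0.0198, 0.0227, 0.0078] total [0.119, 0.1363, 0.047]
```

View pics/s16c.png

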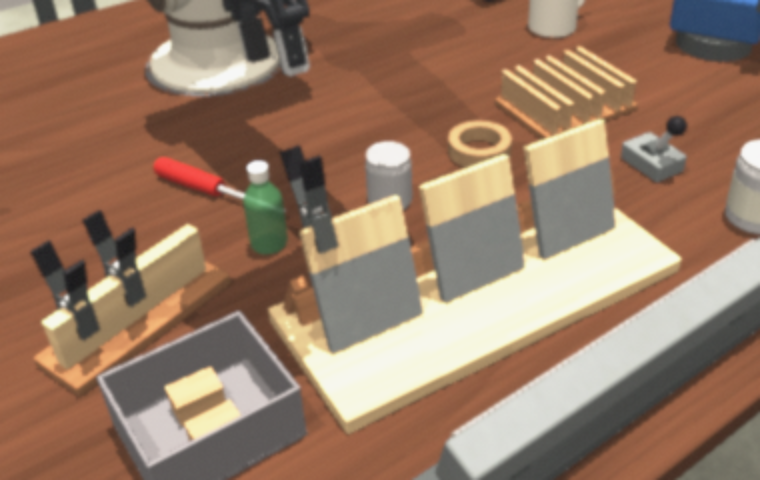

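Call:
play_rows:
  travel:
    - [0,0,0]
    - [0,0,0]
    - [0,0,0]
    - [0,0,0]
    - [0.0198,0.0227,0.0078]
    - [0.0198,0.0227,0.0078]
    - [0.0198,0.0227,0.0078]
    - [0.0198,0.0227,0.0078]
    - [0.0198,0.0227,0.0078]
    - [0.0198,0.0227,0.0078]
    - [0,0,0]
    - [0,0,0]
  rotation:
    - [-0.075,-0.0148,-0.0989]
    - [-0.075,-0.0148,-0.0989]
    - [-0.075,-0.0148,-0.0989]
    - [-0.075,-0.0148,-0.0989]
    - [0,0,0]
    - [0,0,0]
    - [0,0,0]
    - [0,0,0]
    - [0,0,0]
    - [0,0,0]
    - [0,0,0]
    - [0,0,0]
  grip: [1,1,1,1,1,1,1,1,1,1,1,1]

```text
clock: 41.82
position: [478.0, -335.1, 227.1]
ee_rot: [0.803, -0.597, -0.003, 0.001]
contact_force: [0.1, 0.0, 0.4]
gripper_width: 85.7
```

Run:
```python
from h import *
R=ori(yd(196.9))
plan([((481,-334.2,101),R)],v=.037)
```

```text
now [ 478.  -335.1  227.1] w 85.7 F [0.1 0.  0.4] t 41.8 j [-0.33  0.32 -0.1   0.   -1.16  0.63]
  ROT n 1 each [0.0055, 0.0032, -0.0026]
  MOV n 4 each [0.0, -0.0008, 0.0315] total [0.0, -0.0031, 0.1261]
```

Call:
play_rows:
  travel:
    - [0,-0.0025,0.0315]
    - [0,0,0.0315]
    - [0,0,0.0315]
    - [0,0,0.0315]
    - [0,0,0]
    - [0,0,0]
    - [0,0,0]
    - [0,0,0]
    - [0,0,0]
    - [0,0,0]
    - [0,0,0]
    - [0,0,0]
  rotation:
    - [0.0055,0.003,-0.0026]
    - [0,0,0]
    - [0,0,0]
    - [0,0,0]
    - [0,0,0]
    - [0,0,0]
    - [0,0,0]
    - [0,0,0]
    - [0,0,0]
    - [0,0,0]
    - [0,0,0]
    - [0,0,0]
  grip: [1,1,1,1,1,1,0,0,0,0,0,0]

```text
clock: 42.82
position: [483.4, -335.0, 107.2]
ee_rot: [0.805, -0.594, 0.004, -0.0]
contact_force: [-3.5, 1.2, 11.4]
gripper_width: 23.8
```

Call:
play_rows:
  travel:
    - [0,0,0]
    - [0,0,0]
    - [0,0,0]
  rotation:
    - [0,0,0]
    - [0,0,0]
    - [0,0,0]
  grip: [0,0,0]

```text
clock: 43.07
position: [483.4, -334.9, 107.2]
ee_rot: [0.805, -0.594, 0.005, -0.0]
contact_force: [-2.0, 0.7, 10.9]
gripper_width: 23.7
```

Call:
play_rows:
  travel:
    - [0,0,-0.01]
    - [0,0,-0.02]
    - [0,0,-0.035]
    - [0,0,-0.035]
    - [0,0,-0.035]
    - [0,0,-0.035]
    - [0,0,0]
    - [0,0,0]
    - [0,0,0]
    - [0,0,0]
    - [0,0,0]
  rotation:
    - [0,0,0]
    - [0,0,0]
    - [0,0,0]
    - [0,0,0]
    - [0,0,0]
    - [0,0,0]
    - [0.0732,0.0137,0.0988]
    - [0.0732,0.0137,0.0988]
    - [0.0732,0.0137,0.0988]
    - [0.0732,0.0137,0.0988]
    - [0,0,0]
  grip: [0,0,0,0,0,0,0,0,0,0,0]

```text
clock: 43.98
position: [479.1, -332.6, 274.1]
ee_rot: [-0.662, 0.734, -0.11, 0.102]
contact_force: [-1.1, -0.4, -0.6]
gripper_width: 23.5
```

Run:
```python
from h import *
t=24.5
print(np.round(bay(-36,143+t+90,2)))
plan([(bay(-36,143+t+90,2),RL),(bay(-36,143+t,2),None)],v=.037)
```

```text
[592. -50. 267.]
now [ 479.1 -332.6  274.1] w 23.5 F [-1.1 -0.4 -0.6] t 44.0 j [-0.38  0.16 -0.18 -0.1  -0.93  0.32]
  MOV n 9 each [-0.0325, -0.0086, 0.0035] total [-0.2924, -0.0774, 0.0318]
  MOV n 3 each [0.0, 0.0, 0.03] total [0.0, 0.0, 0.09]
```

Call:
play_rows:
  travel:
    - [0,0,-0.03]
    - [0,0,-0.03]
    - [-0.0325,-0.0086,0.0035]
    - [-0.0325,-0.0086,0.0035]
    - [-0.0325,-0.0086,0.0035]
    - [-0.0325,-0.0086,0.0035]
    - [-0.0325,-0.0086,0.0035]
    - [-0.0325,-0.0086,0.0035]
    - [-0.0325,-0.0086,0.0035]
    - [-0.0325,-0.0086,0.0035]
    - [-0.0325,-0.0086,0.0035]
    - [0,0,0.02]
  rotation:
    - [0,0,0]
    - [0,0,0]
    - [0,0,0]
    - [0,0,0]
    - [0,0,0]
    - [0,0,0]
    - [0,0,0]
    - [0,0,0]
    - [0,0,0]
    - [0,0,0]
    - [0,0,0]
    - [0,0,0]
  grip: [0,0,0,0,0,0,0,0,0,0,0,0]

```text
clock: 44.98
position: [585.5, -44.9, 309.7]
ee_rot: [-0.666, 0.73, -0.113, 0.105]
contact_force: [1.1, -0.4, -0.2]
gripper_width: 23.4
```

Call:
play_rows:
  travel:
    - [0,0,0.03]
    - [0,0,0]
    - [0,0,0]
    - [0,0,0]
  rotation:
    - [0,0,0]
    - [0,0,0]
    - [0,0,0]
    - [0,0,0]
  grip: [0,0,0,0]

```text
clock: 45.32
position: [591.2, -50.6, 278.2]
ee_rot: [-0.664, 0.733, -0.111, 0.102]
contact_force: [-0.0, 0.5, -0.0]
gripper_width: 23.2
```

```bash
cat >> h.py <<'E'
def clampcheck(d,ye):
    P=cloud(d);L=P-E0-20*ez;y=L@ey-ye;s=L@UP;n=L@NN
    k=(abs(y)<10)&(s>105)&(s<133)&(abs(n)<20);print('stack n',k.sum(),np.nanpercentile(n[k],[2,50,98]).round(1) if k.sum() else 0)
    s_=arm.read_state();p=np.array(s_['position']);R=Ro.from_quat(s_['ee_rot']).as_matrix()
    T=(P-p)@R;k=(abs(T[...,0])<20)&(abs(T[...,1])<40)&(T[...,2]>10)&(T[...,2]<75)
    Q=T[k];print(len(Q),'clamp tool y',np.percentile(Q[:,1],[1,99]).round(1),'x',np.percentile(Q[:,0],[1,99]).round(1),'z99.5',np.percentile(Q[:,2],99.5).round(1))
E
python3 - <<'E'
from h import *
d=shot('wrist','w17.png');clampcheck(d,-36)
t=27
plan([(bay(-36,143+t+40,2),RL),(bay(-36,143+t,2),None)],v=.037)
E
```

```text
stack n 611 [-6.3  1.5  9.2]
3853 clamp tool y [-21.1  27. ] x [-10.4   9.5] z99.5 67.8
now [591.3 -50.7 278.8] w 23.5 F [ 0.5 -1.  -1.1] t 45.4 j [ 0.23  0.15 -0.27  0.13 -0.86 -0.4 ]
  MOV n 2 each [-0.0003, 0.0017, 0.0296] total [-0.0006, 0.0035, 0.0593]
  MOV n 2 each [0.0, 0.0, 0.02] total [0.0, 0.0, 0.04]
```

Run:
```python
from h import *
for f,p in (('w15',None),('w17',None)):
    z=np.load(f'pics/{f}.png.npz');d={k:z[k] for k in z}
    he=np.array(optics.get_image('wrist')['hand_eye']) if 'he' not in globals() else he
    P=cloud(d);C=d['C'];T=(P-C[:3,3])@C[:3,:3]@he[:3,:3].T+he[:3,3]
    for a,b in ((12,20),(20,30),(30,42),(42,55),(55,69)):
        k=(abs(T[...,0])<14)&(abs(T[...,1])<40)&(T[...,2]>a)&(T[...,2]<b);y=T[...,1][k]
        h=np.histogram(y,np.arange(-40,41,4))[0];print(f,a,b,h.tolist())
```

```text
w15 12 20 [0, 0, 0, 0, 0, 0, 13, 102, 0, 0, 0, 0, 78, 23, 0, 0, 0, 0, 0, 0]
w15 20 30 [0, 0, 0, 0, 0, 1, 117, 96, 285, 436, 435, 334, 114, 108, 29, 0, 0, 0, 0, 0]
w15 30 42 [0, 0, 0, 0, 0, 151, 91, 25, 50, 18, 22, 37, 34, 64, 192, 3, 0, 0, 0, 0]
w15 42 55 [0, 0, 0, 0, 111, 114, 50, 0, 0, 0, 0, 0, 0, 26, 77, 179, 0, 0, 0, 0]
w15 55 69 [0, 0, 0, 19, 97, 50, 7, 0, 0, 0, 0, 0, 0, 1, 40, 63, 73, 0, 0, 0]
w17 12 20 [0, 0, 0, 0, 0, 0, 0, 61, 70, 0, 0, 0, 49, 32, 0, 0, 0, 0, 0, 0]
w17 20 30 [0, 0, 0, 0, 0, 0, 38, 62, 172, 363, 410, 310, 126, 75, 15, 0, 0, 0, 0, 0]
w17 30 42 [0, 0, 0, 0, 0, 35, 184, 51, 114, 72, 46, 84, 85, 70, 230, 30, 0, 0, 0, 0]
w17 42 55 [0, 0, 0, 0, 0, 171, 42, 0, 0, 0, 0, 0, 0, 0, 60, 195, 28, 0, 0, 0]
w17 55 69 [0, 0, 0, 0, 105, 70, 88, 0, 0, 0, 0, 0, 0, 0, 40, 60, 143, 0, 0, 0]
```

Call:
play_rows:
  travel:
    - [-0.0006,0.001,0.03]
    - [0,0,0.02]
    - [0,0,0.025]
    - [0,0,0.024]
    - [0,0,0]
    - [0,0,0]
  rotation:
    - [0,0,0]
    - [0,0,0]
    - [0,0,0]
    - [0,0,0]
    - [0,0,0]
    - [0,0,0]
  grip: [0,0,0,0,0,0]

```text
clock: 45.92
position: [619.2, -52.8, 182.6]
ee_rot: [-0.663, 0.733, -0.11, 0.101]
contact_force: [0.1, -0.4, -1.2]
gripper_width: 23.5
```

Run:
```python
from h import *
plan([(bay(-36,143+27,4),RL)],v=.037)
```

```text
now [619.2 -52.8 182.6] w 23.5 F [ 0.1 -0.4 -1.2] t 45.9 j [ 0.22  0.28 -0.36  0.15 -0.64 -0.43]
  MOV n 1 each [0.0002, -0.0003, -0.0009] total [0.0002, -0.0003, -0.0009]
```

Call:
play_rows:
  travel:
    - [0,0,0]
    - [0,0,0]
    - [0,0,0]
    - [0,0,0]
    - [0,0,0]
    - [0,0,0]
    - [0,0,-0.03]
    - [0,0,-0.035]
    - [0,0,-0.035]
    - [0,0,0]
    - [0,0,0]
  rotation:
    - [0,0,0]
    - [0,0,0]
    - [0,0,0]
    - [0,0,0]
    - [0,0,0]
    - [0,0,0]
    - [0,0,0]
    - [0,0,0]
    - [0,0,0]
    - [0,0,0]
    - [0,0,0]
  grip: [0.4,0.6,0.8,1,1,1,1,1,1,1,1]

```text
clock: 46.83
position: [590.2, -49.3, 280.6]
ee_rot: [-0.663, 0.733, -0.111, 0.104]
contact_force: [0.4, 0.3, -0.8]
gripper_width: 85.2
```

Call:
play_rows:
  travel:
    - [0,0,0]
    - [0,0,0]
    - [0,0,0]
    - [0,0,0]
    - [0,0,0]
  rotation:
    - [-0.075,-0.0148,-0.0989]
    - [-0.075,-0.0148,-0.0989]
    - [-0.075,-0.0148,-0.0989]
    - [-0.075,-0.0148,-0.0989]
    - [0,0,0]
  grip: [1,1,1,1,1]

```text
clock: 47.25
position: [591.3, -49.6, 274.8]
ee_rot: [0.805, -0.593, -0.004, 0.002]
contact_force: [0.9, 0.2, -0.3]
gripper_width: 85.5
```

Run:
```python
from h import *
d=shot('scene','s18.png')
for b in (-130,0,130): panelfit(d,b,60,30,140)
R=ori(yd(196.9))
plan([((497.7,-389.1,250),R)],v=.037)
```

```text
bay -130 N 2135 n(center s=65)=11.8 slope_y 0.001 slope_s -0.022 s max 127.8 y range -54.2 51.2
bay 0 N 1762 n(center s=65)=11.0 slope_y -0.002 slope_s -0.018 s max 128.7 y range -53.5 53.0
bay 130 N 1561 n(center s=65)=11.1 slope_y -0.004 slope_s -0.022 s max 128.2 y range -53.9 52.7
now [590.3 -49.6 274.7] w 85.0 F [-0.6 -0.3 -1.1] t 47.3 j [ 0.19  0.31  0.   -0.   -1.27  0.11]
  ROT n 1 each [0.0058, 0.0035, 0.002]
  MOV n 10 each [0.0298, 0.0187, 0.0025] total [0.2979, 0.1873, 0.0247]
```

Call:
play_rows:
  travel:
    - [0.0298,0.0187,0.0025]
    - [0.0298,0.0187,0.0025]
    - [0.0298,0.0187,0.0025]
    - [0.0298,0.0187,0.0025]
    - [0.0298,0.0187,0.0025]
    - [0.0298,0.0187,0.0025]
    - [0.0298,0.0187,0.0025]
    - [0.0298,0.0187,0.0025]
    - [0.0298,0.0187,0.0025]
    - [0.0298,0.0187,0.0025]
    - [0,0,0.025]
    - [0,0,0]
  rotation:
    - [0.0058,0.0035,0.002]
    - [0,0,0]
    - [0,0,0]
    - [0,0,0]
    - [0,0,0]
    - [0,0,0]
    - [0,0,0]
    - [0,0,0]
    - [0,0,0]
    - [0,0,0]
    - [0,0,0]
    - [0,0,0]
  grip: [1,1,1,1,1,1,1,1,1,1,1,1]

```text
clock: 48.3
position: [494.4, -389.1, 221.5]
ee_rot: [0.802, -0.597, -0.003, -0.001]
contact_force: [-0.6, -0.3, -1.5]
gripper_width: 85.2
```

Call:
play_rows:
  travel:
    - [0,0,0]
    - [0,0,0]
  rotation:
    - [0,0,0]
    - [0,0,0]
  grip: [1,1]

```text
clock: 48.47
position: [498.1, -388.7, 227.5]
ee_rot: [0.804, -0.595, 0.001, -0.001]
contact_force: [0.8, 0.2, 0.4]
gripper_width: 85.5
```

Run:
```python
from h import *
R=ori(yd(196.9))
plan([((497.7,-389.1,101),R)],v=.037)
```

```text
now [ 498.1 -388.7  227.5] w 85.5 F [0.8 0.2 0.4] t 48.5 j [-0.41  0.4   0.02 -0.   -1.19  0.71]
  MOV n 4 each [0.0001, 0.0001, 0.0316] total [0.0003, 0.0005, 0.1265]
```

Call:
play_rows:
  travel:
    - [0,0.0008,0.0316]
    - [0,0,0.0316]
    - [0,0,0.0316]
    - [0,0,0.0316]
    - [0,0,0]
    - [0,0,0]
    - [0,0,0]
    - [0,0,0]
    - [0,0,0]
    - [0,0,0]
    - [0,0,0]
    - [0,0,0]
  rotation:
    - [0,0,0]
    - [0,0,0]
    - [0,0,0]
    - [0,0,0]
    - [0,0,0]
    - [0,0,0]
    - [0,0,0]
    - [0,0,0]
    - [0,0,0]
    - [0,0,0]
    - [0,0,0]
    - [0,0,0]
  grip: [1,1,1,1,1,1,0,0,0,0,0,0]

```text
clock: 49.47
position: [498.6, -391.1, 104.6]
ee_rot: [0.804, -0.594, 0.004, -0.0]
contact_force: [-1.9, -0.2, 10.6]
gripper_width: 23.4
```

Call:
play_rows:
  travel:
    - [0,0,0]
    - [0,0,0]
    - [0,0,0]
  rotation:
    - [0,0,0]
    - [0,0,0]
    - [0,0,0]
  grip: [0,0,0]

```text
clock: 49.72
position: [498.7, -391.1, 104.6]
ee_rot: [0.804, -0.594, 0.004, -0.0]
contact_force: [-2.2, 0.2, 11.0]
gripper_width: 23.8
```

Call:
play_rows:
  travel:
    - [0,0,-0.01]
    - [0,0,-0.02]
    - [0,0,-0.035]
    - [0,0,-0.035]
    - [0,0,-0.035]
    - [0,0,-0.035]
    - [0,0,-0.035]
    - [0,0,0]
    - [0,0,0]
    - [0,0,0]
    - [0,0,0]
    - [0,0,0]
  rotation:
    - [0,0,0]
    - [0,0,0]
    - [0,0,0]
    - [0,0,0]
    - [0,0,0]
    - [0,0,0]
    - [0,0,0]
    - [0.0732,0.0137,0.0988]
    - [0.0732,0.0137,0.0988]
    - [0.0732,0.0137,0.0988]
    - [0.0732,0.0137,0.0988]
    - [0,0,0]
  grip: [0,0,0,0,0,0,0,0,0,0,0,0]

```text
clock: 50.72
position: [494.6, -388.9, 306.6]
ee_rot: [-0.661, 0.735, -0.11, 0.103]
contact_force: [-1.0, -0.1, -0.8]
gripper_width: 23.5
```

Run:
```python
from h import *
t=25
plan([(bay(94,143+t+130,2),RL),(bay(94,143+t,2),None)],v=.037)
```

```text
now [ 494.6 -388.9  306.6] w 23.5 F [-1.  -0.1 -0.8] t 50.7 j [-0.47  0.23 -0.01 -0.13 -1.05  0.41]
  ROT n 1 each [-0.0014, 0.0049, -0.0048]
  MOV n 13 each [-0.0367, -0.0037, 0.0012] total [-0.4768, -0.0476, 0.0161]
  MOV n 4 each [0.0, 0.0, 0.0325] total [0.0, 0.0, 0.13]
```

Call:
play_rows:
  travel:
    - [-0.0367,-0.0037,0.0012]
    - [-0.0367,-0.0037,0.0012]
    - [-0.0367,-0.0037,0.0012]
    - [-0.0367,-0.0037,0.0012]
    - [-0.0367,-0.0037,0.0012]
    - [-0.0367,-0.0037,0.0012]
    - [-0.0367,-0.0037,0.0012]
    - [-0.0367,-0.0037,0.0012]
    - [-0.0367,-0.0037,0.0012]
    - [-0.0367,-0.0037,0.0012]
    - [-0.0367,-0.0037,0.0012]
    - [-0.0367,-0.0037,0.0012]
  rotation:
    - [-0.001,0.004,-0.004]
    - [0,0,0]
    - [0,0,0]
    - [0,0,0]
    - [0,0,0]
    - [0,0,0]
    - [0,0,0]
    - [0,0,0]
    - [0,0,0]
    - [0,0,0]
    - [0,0,0]
    - [0,0,0]
  grip: [0,0,0,0,0,0,0,0,0,0,0,0]

```text
clock: 51.72
position: [586.7, 46.2, 305.5]
ee_rot: [-0.665, 0.732, -0.11, 0.099]
contact_force: [0.6, -1.0, 0.5]
gripper_width: 23.3
```

Call:
play_rows:
  travel:
    - [-0.0367,-0.0037,0.0012]
    - [0,0,0.03]
    - [0,0,0.03]
    - [0,0,0]
    - [0,0,0]
    - [0,0,0]
  rotation:
    - [0,0,0]
    - [0,0,0]
    - [0,0,0]
    - [0,0,0]
    - [0,0,0]
    - [0,0,0]
  grip: [0,0,0,0,0,0]

```text
clock: 52.22
position: [612.4, 78.6, 249.2]
ee_rot: [-0.664, 0.732, -0.111, 0.1]
contact_force: [-0.2, -0.3, -0.8]
gripper_width: 23.4
```

Run:
```python
from h import *
d=shot('wrist','w19.png');clampcheck(d,94)
plan([(bay(94,143+25,2),RL)],v=.037)
```

```text
stack n 738 [-6.3  1.4  8.9]
3837 clamp tool y [-22.2  26. ] x [-11.5   8.4] z99.5 65.1
now [612.6  78.6 249.9] w 23.2 F [ 0.4 -0.8 -0.3] t 52.3 j [ 0.46  0.22 -0.29  0.22 -0.81 -0.69]
  MOV n 2 each [0.0001, 0.0013, 0.0356] total [0.0002, 0.0026, 0.0712]
```

Call:
play_rows:
  travel:
    - [0.0017,0.001,0.02]
    - [0,0,0.025]
    - [0,0,0.026]
    - [0,0,0]
    - [0,0,0]
    - [0,0,0]
  rotation:
    - [0,0,0]
    - [0,0,0]
    - [0,0,0]
    - [0,0,0]
    - [0,0,0]
    - [0,0,0]
  grip: [0,0,0,0,0,0]

```text
clock: 52.77
position: [631.9, 74.9, 181.7]
ee_rot: [-0.664, 0.733, -0.111, 0.101]
contact_force: [0.9, 0.3, -0.7]
gripper_width: 23.6
```

Run:
```python
from h import *
plan([(bay(92.5,143+25,3.5),RL)],v=.037)
```

```text
now [631.9  74.9 181.7] w 23.6 F [ 0.9  0.3 -0.7] t 52.8 j [ 0.44  0.31 -0.36  0.25 -0.65 -0.72]
  MOV n 1 each [-0.0, -0.0003, 0.0003] total [-0.0, -0.0003, 0.0003]
```

Call:
play_rows:
  travel:
    - [0,0,0]
    - [0,0,0]
    - [0,0,0]
    - [0,0,0]
    - [0,0,0]
    - [0,0,0]
    - [0,0,-0.03]
    - [0,0,-0.035]
    - [0,0,-0.035]
    - [0,0,0]
    - [0,0,0]
  rotation:
    - [0,0,0]
    - [0,0,0]
    - [0,0,0]
    - [0,0,0]
    - [0,0,0]
    - [0,0,0]
    - [0,0,0]
    - [0,0,0]
    - [0,0,0]
    - [0,0,0]
    - [0,0,0]
  grip: [0.4,0.6,0.8,1,1,1,1,1,1,1,1]

```text
clock: 53.68
position: [602.7, 78.4, 278.0]
ee_rot: [-0.664, 0.732, -0.111, 0.103]
contact_force: [-0.7, -0.6, -0.5]
gripper_width: 85.3
```

Run:
```python
from h import *
d=shot('scene','s20.png')
for b in (-130,0,130): panelfit(d,b,60,30,140)
e=shot('side','sd20.png')
a=cv2.resize(d['image'][140:380,90:450],(600,400));b=cv2.resize(e['image'][300:420,140:290],(600,480))
P=cloud(e).reshape(-1,3);c=e['image'].reshape(-1,3);k=np.isfinite(P[:,0])&(abs(P[:,0]-625)<70)&(abs(P[:,1]-316)<60)
P=P[k]
for z0 in range(20,100,8):
    q=P[(P[:,2]>z0)&(P[:,2]<z0+8)]
    if len(q): print(z0,len(q),q.min(0).round(),q.max(0).round(),np.median(q,0).round())
cv2.imwrite('pics/c20.png',np.vstack([a,np.zeros((0,600,3),np.uint8)]));cv2.imwrite('pics/c20b.png',b)
plan([((590,200,260),ori(yd(174.2)))])
```

```text
bay -130 N 2126 n(center s=65)=11.8 slope_y -0.000 slope_s -0.023 s max 128.1 y range -54.4 51.7
bay 0 N 1747 n(center s=65)=10.9 slope_y -0.004 slope_s -0.013 s max 128.4 y range -53.7 52.7
bay 130 N 1464 n(center s=65)=11.1 slope_y -0.002 slope_s -0.024 s max 128.3 y range -54.5 52.8
20 701 [581. 290.  20.] [654. 346.  28.] [607. 323.  25.]
28 182 [584. 299.  28.] [644. 342.  36.] [615. 320.  33.]
36 39 [610. 306.  36.] [629. 332.  44.] [622. 319.  38.]
44 30 [623. 312.  45.] [634. 322.  52.] [628. 318.  49.]
52 22 [627. 310.  53.] [643. 321.  60.] [633. 317.  56.]
60 22 [632. 311.  60.] [639. 321.  67.] [635. 317.  63.]
68 26 [632. 306.  69.] [648. 326.  76.] [637. 322.  73.]
76 83 [633. 305.  76.] [658. 328.  84.] [641. 321.  80.]
84 68 [636. 305.  84.] [653. 324.  90.] [645. 315.  86.]
now [601.5  77.7 274.2] w 85.2 F [-0.3 -0.5 -0.1] t 53.8 j [ 0.47  0.19 -0.27  0.21 -0.87 -0.68]
  ROT n 3 each [-0.099, 0.0, 0.001]
  MOV n 4 each [-0.0301, 0.006, 0.0035] total [-0.1205, 0.0238, 0.0142]
```

View pics/c20.png

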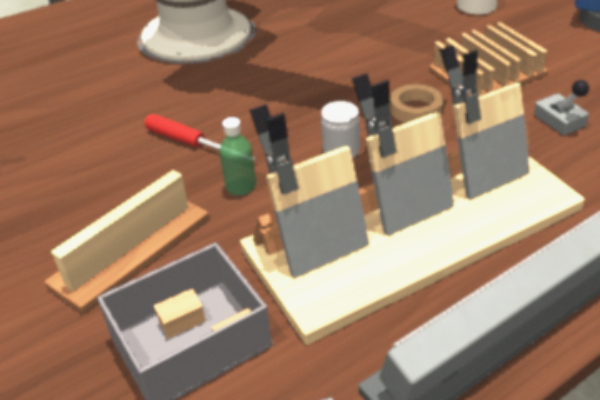

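View pics/c20b.png

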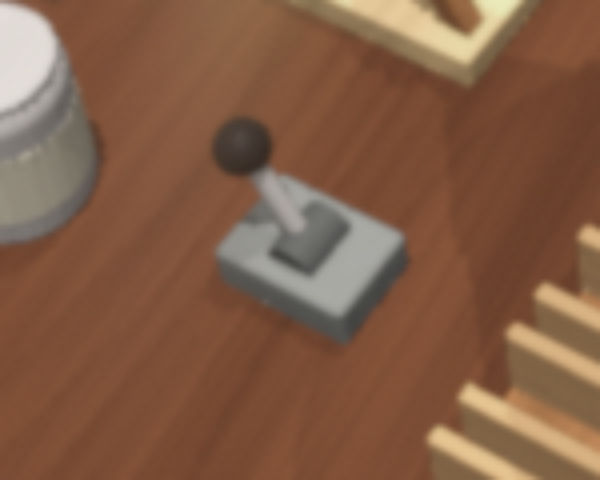

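Call:
play_rows:
  travel:
    - [0,0,0]
    - [0,0,0]
    - [0,0,0]
    - [0,0,0]
    - [0,0,0]
    - [0,0,0]
  rotation:
    - [-0.099,0,0.001]
    - [-0.099,0,0.001]
    - [-0.099,0,0.001]
    - [0,0,0]
    - [0,0,0]
    - [0,0,0]
  grip: [0,0,0,0,0,0]

```text
clock: 54.28
position: [601.5, 77.4, 272.9]
ee_rot: [-0.67, 0.742, -0.0, -0.001]
contact_force: [-1.0, 0.4, 0.8]
gripper_width: 12.4
```

Run:
```python
from h import *
plan([((678,312,265),ori(yd(174.2))),((678,312,66),None)])
z=np.load('pics/sd20.png.npz');d={k:z[k] for k in z};z=np.load('pics/s20.png.npz');f={k:z[k] for k in z}
for d in (d,f):
    P=cloud(d).reshape(-1,3);k=np.isfinite(P[:,0])&(abs(P[:,0]-651)<53)&(abs(P[:,1]+336)<63)&(P[:,2]>14)&(P[:,2]<80)
    Q=P[k];m=np.zeros((120,140),np.uint8);m[(Q[:,0]-591).astype(int),(Q[:,1]+406).astype(int)]=255
    n,l,s,c=cv2.connectedComponentsWithStats(cv2.morphologyEx(m,cv2.MORPH_CLOSE,np.ones((5,5))))
    for i in range(1,n):
        if s[i,4]>100:
            kk=l[(Q[:,0]-591).astype(int),(Q[:,1]+406).astype(int)]==i
            print(s[i,4],np.round(c[i][::-1]+[591,-406]),np.percentile(Q[kk][:,2],[10,50,95]).round())
```

```text
now [601.5  77.4 272.9] w 12.4 F [-1.   0.4  0.8] t 54.3 j [ 0.39  0.33  0.03  0.   -1.27 -0.5 ]
  MOV n 7 each [-0.0344, -0.0075, 0.0011] total [-0.2411, -0.0524, 0.0079]
  MOV n 5 each [0.0, 0.0, 0.0398] total [0.0, 0.0, 0.199]
159 [ 621. -318.] [30. 32. 35.]
156 [ 599. -305.] [21. 42. 63.]
1398 [ 626. -334.] [19. 30. 32.]
276 [ 679. -297.] [30. 31. 32.]
```

Call:
play_rows:
  travel:
    - [-0.0344,-0.0075,0.0011]
    - [-0.0344,-0.0075,0.0011]
    - [-0.0344,-0.0075,0.0011]
    - [-0.0344,-0.0075,0.0011]
    - [-0.0344,-0.0075,0.0011]
    - [-0.0344,-0.0075,0.0011]
    - [-0.0344,-0.0075,0.0011]
    - [0,0,0]
    - [0,0,0.03]
    - [0,0,0.03]
    - [0,0,0]
    - [0,0,0]
  rotation:
    - [0,0,0]
    - [0,0,0]
    - [0,0,0]
    - [0,0,0]
    - [0,0,0]
    - [0,0,0]
    - [0,0,0]
    - [0,0,0]
    - [0,0,0]
    - [0,0,0]
    - [0,0,0]
    - [0,0,0]
  grip: [0,0,0,0,0,0,0,0,0,0,0,0]

```text
clock: 55.28
position: [677.1, 311.2, 205.4]
ee_rot: [-0.671, 0.742, -0.0, -0.002]
contact_force: [0.8, -0.6, 0.3]
gripper_width: 0.2
```

Run:
```python
from h import *
plan([((678,312,66),ori(yd(174.2)))])
d=shot('wrist','w21.png')
P=cloud(d).reshape(-1,3);k=np.isfinite(P[:,0])&(abs(P[:,0]-640)<70)&(abs(P[:,1]-316)<60);P=P[k]
for z0 in range(20,100,10):
    q=P[(P[:,2]>z0)&(P[:,2]<z0+10)]
    if len(q): print(z0,len(q),q.min(0).round(),q.max(0).round(),np.median(q,0).round())
```

```text
now [677.1 311.2 205.4] w 0.2 F [ 0.8 -0.6  0.3] t 55.3 j [ 0.65  0.61  0.32  0.   -1.29 -0.75]
  MOV n 4 each [-0.0002, -0.0002, 0.0348] total [-0.0009, -0.0008, 0.1394]
20 3391 [581. 288.  20.] [652. 342.  30.] [605. 306.  26.]
30 922 [605. 300.  30.] [630. 331.  40.] [617. 313.  35.]
40 75 [622. 309.  40.] [633. 318.  50.] [625. 312.  45.]
50 69 [626. 309.  50.] [634. 318.  60.] [630. 312.  54.]
70 156 [633. 300.  72.] [659. 325.  80.] [650. 303.  78.]
80 992 [634. 300.  80.] [658. 325.  90.] [647. 311.  85.]
90 1 [646. 316.  90.] [646. 316.  90.] [646. 316.  90.]
```

Call:
play_rows:
  travel:
    - [-0.002,-0.005,0.0348]
    - [0,0,0.0348]
    - [0,0,0.0348]
    - [0,0,0.0348]
    - [0,0,0]
    - [0,0.01,0]
    - [0,0.01,0]
    - [0,0.01,0]
    - [0,0.01,0]
    - [0,0.01,0]
    - [0,0.007,0]
    - [0,0,0]
  rotation:
    - [0,0,0]
    - [0,0,0]
    - [0,0,0]
    - [0,0,0]
    - [0,0,0]
    - [0,0,0]
    - [0,0,0]
    - [0,0,0]
    - [0,0,0]
    - [0,0,0]
    - [0,0,0]
    - [0,0,0]
  grip: [0,0,0,0,0,0,0,0,0,0,0,0]

```text
clock: 56.33
position: [628.0, 320.6, 72.4]
ee_rot: [-0.671, 0.741, -0.001, 0.003]
contact_force: [1.0, 0.4, 0.8]
gripper_width: -0.1
```

```bash
cat > sw.py <<'E'
from h import *
plan([])
for n in ('side','scene'):
    d=shot(n,f'{n}_sw%d.png'%int(100*arm.read_state()['clock']))
    P=cloud(d).reshape(-1,3);c=d['image'].reshape(-1,3).max(1);k=np.isfinite(P[:,0])&(P[:,0]>560)&(P[:,0]<665)&(abs(P[:,1]-318)<30)&(P[:,2]>45)&(P[:,2]<95);P=P[k];c=c[k]
    for z0 in range(45,95,10):
        q=P[(P[:,2]>z0)&(P[:,2]<z0+10)]
        if len(q): print(n,z0,len(q),q.min(0).round(),q.max(0).round(),np.median(q,0).round())
E
python3 sw.py
```

```text
now [628.  320.6  72.4] w -0.1 F [1.  0.4 0.8] t 56.3 j [ 0.7   0.64  0.03  0.   -0.95 -0.8 ]
side 45 17 [604. 319.  45.] [614. 324.  55.] [609. 322.  50.]
side 55 7 [603. 320.  56.] [609. 322.  61.] [605. 322.  58.]
side 65 4 [590. 318.  72.] [602. 328.  75.] [592. 325.  74.]
side 75 25 [588. 316.  75.] [598. 331.  85.] [592. 325.  79.]
side 85 1 [591. 327.  86.] [591. 327.  86.] [591. 327.  86.]
scene 45 14 [606. 311.  46.] [618. 322.  54.] [614. 315.  49.]
scene 55 17 [604. 310.  55.] [615. 320.  64.] [610. 314.  60.]
scene 65 20 [598. 305.  66.] [636. 329.  74.] [613. 311.  72.]
scene 75 75 [595. 304.  75.] [645. 325.  85.] [620. 310.  81.]
scene 85 67 [595. 305.  85.] [644. 326.  94.] [624. 312.  89.]
```

Call:
play_rows:
  travel:
    - [0,0.005,0]
    - [0,0.005,0]
    - [0,0.004,0]
    - [0,0,0]
    - [0,0,0]
  rotation:
    - [0,0,0]
    - [0,0,0]
    - [0,0,0]
    - [0,0,0]
    - [0,0,0]
  grip: [0,0,0,0,0]

```text
clock: 56.85
position: [614.8, 320.8, 67.9]
ee_rot: [-0.671, 0.742, -0.001, 0.002]
contact_force: [5.6, -1.7, -1.0]
gripper_width: 0.3
```

```bash
python3 sw.py
```

```text
now [614.8 320.8  67.9] w 0.3 F [ 5.6 -1.7 -1. ] t 56.9 j [ 0.71  0.63 -0.    0.   -0.93 -0.82]
scene 45 16 [599. 311.  45.] [611. 322.  55.] [606. 315.  51.]
scene 55 14 [594. 313.  55.] [605. 319.  64.] [602. 316.  59.]
scene 65 40 [585. 305.  65.] [628. 327.  75.] [602. 310.  70.]
scene 75 79 [580. 305.  75.] [631. 325.  85.] [605. 312.  80.]
scene 85 52 [588. 307.  85.] [632. 325.  95.] [620. 313.  90.]
```

Call:
play_rows:
  travel:
    - [0,0.002,0]
    - [0,0,0]
    - [0,-0.015,0]
    - [0,-0.015,0]
    - [0,0,-0.04]
    - [0,0,-0.04]
    - [0,0,-0.04]
    - [0,0,-0.04]
    - [0,0,-0.04]
    - [0,0,0]
    - [0,0,0]
  rotation:
    - [0,0,0]
    - [0,0,0]
    - [0,0,0]
    - [0,0,0]
    - [0,0,0]
    - [0,0,0]
    - [0,0,0]
    - [0,0,0]
    - [0,0,0]
    - [0,0,0]
    - [0,0,0]
  grip: [0,0,0,0,0,0,0,0,0,0,0]

```text
clock: 57.87
position: [641.1, 318.4, 271.1]
ee_rot: [-0.671, 0.742, -0.0, 0.003]
contact_force: [-0.4, 1.2, -0.6]
gripper_width: 0.2
```

```bash
python3 sw.py
python3 - <<'E'
from h import *
d=shot('scene','s23.png');
for b in (-130,0,130): panelfit(d,b,60,30,140)
e=shot('side','sd23.png')
a=np.hstack([cv2.resize(d['image'][140:400,80:470],(480,320)),cv2.resize(e['image'][110:350,240:440],(267,320))])
cv2.imwrite('pics/c23.png',a)
plan([((560,-200,300),ori(yd(174.2)))])
E
```

```text
now [641.1 318.4 271.1] w 0.2 F [-0.4  1.2 -0.6] t 57.9 j [ 0.69  0.52  0.33  0.   -1.37 -0.79]
side 45 17 [598. 319.  45.] [607. 324.  53.] [603. 322.  49.]
side 55 2 [599. 322.  56.] [602. 323.  56.] [601. 323.  56.]
side 65 19 [576. 318.  68.] [593. 332.  75.] [581. 328.  72.]
side 75 113 [576. 308.  75.] [600. 333.  85.] [585. 325.  81.]
side 85 53 [578. 312.  85.] [597. 329.  89.] [587. 321.  86.]
scene 45 18 [598. 308.  46.] [611. 322.  55.] [606. 315.  50.]
scene 55 17 [587. 311.  56.] [605. 321.  65.] [600. 315.  61.]
scene 65 27 [581. 306.  66.] [604. 320.  75.] [598. 310.  72.]
scene 75 47 [580. 307.  75.] [605. 326.  85.] [595. 314.  81.]
scene 85 5 [590. 309.  85.] [597. 321.  86.] [594. 315.  85.]
bay -130 N 2126 n(center s=65)=11.8 slope_y 0.001 slope_s -0.024 s max 128.2 y range -54.1 51.7
bay 0 N 1747 n(center s=65)=11.0 slope_y -0.001 slope_s -0.017 s max 128.4 y range -53.3 53.1
bay 130 N 1444 n(center s=65)=11.0 slope_y -0.001 slope_s -0.022 s max 127.9 y range -53.4 52.3
now [639.9 317.5 265.2] w 0.1 F [-0.2  0.3  0.7] t 58.1 j [ 0.69  0.53  0.32 -0.   -1.37 -0.79]
  MOV n 14 each [0.0373, 0.0019, -0.0025] total [0.5229, 0.0272, -0.0348]
```

View pics/c23.png

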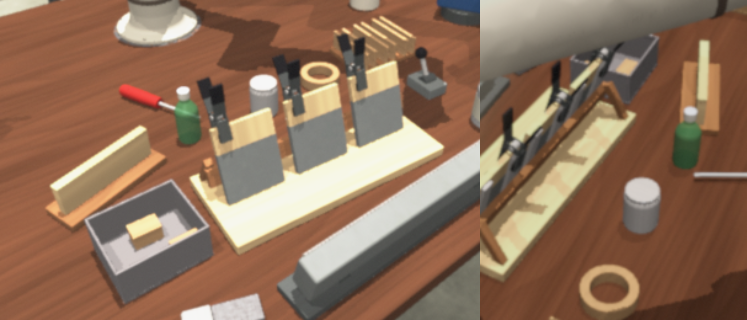

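Call:
play_rows:
  travel:
    - [0,0,-0.035]
    - [0,0,-0.03]
    - [0.038,0,0]
    - [0.038,0,0]
    - [0.038,0,0]
    - [0.038,0,0]
    - [0.038,0,0]
    - [0.038,0,0]
    - [0.038,0,0]
    - [0.038,0,0]
    - [0.038,0,0]
    - [0.038,0,0]
  rotation:
    - [0,0,0]
    - [0,0,0]
    - [0,0,0]
    - [0,0,0]
    - [0,0,0]
    - [0,0,0]
    - [0,0,0]
    - [0,0,0]
    - [0,0,0]
    - [0,0,0]
    - [0,0,0]
    - [0,0,0]
  grip: [0,0,0,0,0,0,0,0,0,0,0,0]

```text
clock: 59.07
position: [601.5, -61.9, 331.2]
ee_rot: [-0.671, 0.742, 0.001, -0.001]
contact_force: [1.2, -0.2, -0.4]
gripper_width: 0.3
```

Call:
play_rows:
  travel:
    - [0.038,0,0]
    - [0.038,0,0]
    - [0.038,0,0]
    - [0.038,0,0]
    - [0.038,0,0]
    - [0,0,0]
    - [0,0,0]
    - [0,0,0]
  rotation:
    - [0,0,0]
    - [0,0,0]
    - [0,0,0]
    - [0,0,0]
    - [0,0,0]
    - [0,0,0]
    - [0,0,0]
    - [0,0,0]
  grip: [0,0,0,0,0,0,0,0]

```text
clock: 59.73
position: [583.1, -249.1, 331.3]
ee_rot: [-0.67, 0.742, 0.001, -0.0]
contact_force: [-0.0, -0.1, 0.3]
gripper_width: 0.2
```

Run:
```python
from h import *
plan([])
d=shot('wrist','w24.png')
P=cloud(d);I=d['image'].astype(int);k=np.isfinite(P[...,0])&(abs(P[...,0]-651)<57)&(abs(P[...,1]+336)<67)&(P[...,2]>22)&(P[...,2]<60)&(I[...,2]-I[...,0]>40)
n,l,s,c=cv2.connectedComponentsWithStats(k.astype(np.uint8))
for i in range(1,n):
    if s[i,4]>200: Q=P[l==i];print(s[i,4],cv2.minAreaRect(Q[:,:2].astype(np.float32)),np.median(Q[:,2]))
```

```text
now [ 583.1 -249.1  331.3] w 0.2 F [-0.  -0.1  0.3] t 59.7 j [-0.15  0.36  0.21 -0.   -1.43  0.05]
1389 ((623.7813720703125, -334.0067443847656), (44.75947952270508, 29.882362365722656), 85.32878875732422) 33.00409391651522
1314 ((688.9721069335938, -297.4980163574219), (44.77421569824219, 30.408456802368164), 86.96117401123047) 32.98124580225797
```

View pics/w24.png

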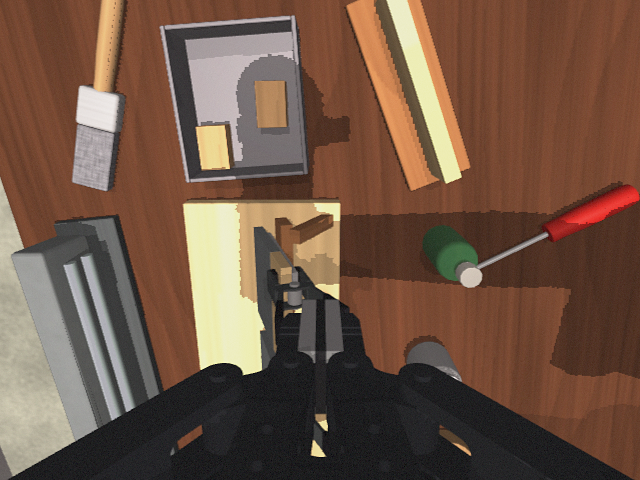

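```bash
python3 -c "
from bench import workorder;print(workorder.job_done())"
```

```text
the job is handed in; nothing more can be done
None
```

I completed the job and handed it in at about 60 s on the robot's clock. There is no verdict to report, since the hand-in gives none.

- **Offcuts:** Two were present, and both lie flat in the scrap bin. One had shifted a few centimetres since I dropped it there. My last look put it about 38 mm off the bin's centre in both x and y, so still inside.
- **Panels:** All three lean in their own bays. The last scene-camera fits put each front face 11–12 mm off the upright plane, against 10 mm expected, which is within that camera's error. They were square to about 0.001 rad and within about 0.025 rad of the easel's lean.
- **Clamps:** All three clamps clip a panel to an upright, so there are no spares and the bar is empty. I confirmed this only by picture; I had no way to measure the clamp forces.
- **Lamp switch:** The lever is fully over. Its ball moved from x of about 646 mm to about 588 mm, the mirror of where it started, which I take as about 1.0 rad.
- **Tin, tape and glue bottle:** They look undisturbed and upright in the last pictures; I did not measure their positions again.

The robot finished clear of everything. None of the last checks failed. The scene and side cameras disagreed with each other by about 3 mm in x, so I relied on the wrist camera for the fine positions.

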